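Put the red ring case away in the latched evidence drawer

ROBOT

A 7-joint arm with a two-finger parallel gripper is mounted at the origin on the work surface. World frame = base frame: x ahead of the robot, y to its left, z up, the work surface at z = 0. Lengths are in m, angles in rad, forces in N, time in s.
With the tool pointing down it reaches from about 0.425 to 1.025 m from the base axis. Payload 9.4 kg.
Tool frame: the origin (TCP) lies at the very end of the fingers, on their centre line; the grasp point (between the pads) lies 19 mm behind it (bot.grasp_offset is the distance from the TCP to the grasp point, in m); z points along the fingers, x is the direction in which the jaws open and shut, and the axes are right-handed (so a half turn about z gives the same grasp; the last joint's range is limited). The gripper opens to 93 mm and grips with 3 to 60 N. Pads are 15 mm wide; open, the fingers measure 128 mm over their backs; the gripper's body (75 mm by 188 mm) begins 65 mm behind the grasp point.
Start: joints at [-1.418, 0.599, -0.003, 1.599, 0.002, 0.943, -0.08], TCP at [0.165, 0.706, 0.219] pointing down, gripper open.
Joint ranges: [-2.57, 2.57], [-0.35, 1.97], [-1.29, 1.29], [0.11, 2.56], [-1.05, 4.19], [0.11, 1.86], [-2.63, 2.63]. Speed limits (rad/s): [2.22, 2.22, 3.01, 3.01, 3.14, 3.14, 3.14].

INTERFACE

Orientations are given as a unit quaternion [x, y, z, w].
In Python, from bench import bot, cams gives the robot as it stands. The module is installed in compiled form; this text tells all that it offers.
- The arm moves only by the tool apply_moves, never from a script. Its argument "plan" is a list of rows, each an object of numbers: "hand": the opening, from -1 (shut) to 1 (fully open); "x", "y", "z": the shift along the tool's x, y, z scaled (see below); "ax", "ay", "az": the turn, a rotation vector about the tool's x, y, z scaled (see below). A call has exactly 10 rows; each row is the pose to reach, as a shift and turn from the pose commanded when the call began, along the tool's axes at that moment; what a row does not reach only later rows make up. The controller multiplies each number of a shift by 0.1 m and each number of a turn by pi/2 rad. A row lasts 1/8 s, in which the tool goes at most 62.5 mm and 10.7 degrees, less where a joint would pass 70% of its speed; a pose out of reach is approached as far as the arm can. A call with a number of a shift or a turn outside -1 to 1 is refused whole. A call with a gripper value outside its range is refused whole. The fingers move at their own pace and stop on an object; "force" is the grip in N (left out, the last holds). Time passes only in rows, so rows that repeat a pose let the fingers close, or fill a call up. It gives the time, the measured TCP pose, the force and the opening at its end, in the units of the state.
- bot.sense(): the state, without advancing time (a new reading comes with each control period).
- cams.read_camera(name): name is "scene" or "top" or "wrist"; returns (picture, depth): 420x560x3 uint8, blue, green, red; 420x560 float32, m along the optical axis (not along the pixel's ray), 0 where there is no reading.
- cams.camera_info(name): a dict with "fovy" (degrees; the focal length in pixels is half the picture's height over the tangent of half this angle, whatever the lens; pixels are square), "cx", "cy" (the principal point, pixels), "k1" (the pictures are not rectified: a ray, as slopes to the right and down, at radius r is drawn at 1 + k1 r^2 times it, then the intrinsics apply), "pose" (4x4, takes a point from camera to world coordinates); the wrist camera has in their place "mount" (4x4, takes a point from camera to tool coordinates, whose origin is the TCP and whose axes are the tool frame's). Camera axes: x right, y down, z forward; pixel columns grow to the right and rows downward; lengths in m; the calibration is good to about 2 mm. A picture is of the moment at which its call begins: read the wrist's pose just before it. camera_info takes no time and is no camera call.
- bot.finish_job(): hands the job in, once; it reports no verdict.
The state is a dict: "time_s": time; "q": joint angles; "joint_vel": joint speeds; "joint_efforts": joint torques, N m; "position": TCP position; "tcp_rot": TCP orientation; "wrist_force": force on the tool from outside, world axes, zero at the start; "moment": the same for the moment, N m; "opening": finger opening in m.
Only numpy, scipy, OpenCV 4.12 (cv2) and the standard library are available. Lean on these libraries where they do the work, as an engineer would, in place of code of your own. Each camera call takes 0.05 s, during which the arm holds its last target.

TASK

Press the green release on top of the grey drawer unit so that its tray pops out, stand the red ring case upright in the tray and let go of it, then push the tray home until it clicks and stays shut. The latch is delicate, so never push on the unit, its tray or its release with more than 25 N, and leave all the other things on the table where they are.

Things in the scene. Friction and masses are not known exactly. Their poses are not given: they have to be found in the camera images.
- unit: Grey steel drawer unit, fixed to the table: 226 mm deep (x), 170 mm wide (y), 85 mm high. Origin: on the table under its middle; its front face lies 106 mm before the origin, its back 120 mm behind. Its own x axis points from front to back, so the tray in its front slides out along -x (roughly towards the robot); z is up. Latched, the tray's front panel stands 28 mm proud of the face.
- tray (a joint): How far the tray is out, in m: 0 latched, 0.105 popped out. A spring drives it out (4.5 N shut, 1.5 N out). To latch, push past 0 to between -0.002 and -0.023; the depth differs each time and cannot be seen. The push peaks at 8 to 11 N some 8 mm early, eases to 7 N, then to 5 N at the click; a hard stop follows 2 mm deeper. Let go, it returns to 0 and stays; without a click it springs out again.
- release (a joint): How far the green release is pressed, in m: 0 up, 0.009 fully down. It takes 1.5 N to start, 4 N fully down, and frees the tray at about 0.006. As the tray is pushed home it dips by 0.006 and springs up again at the click.
- release_top (a point): Centre of the top face of the green release, a round cap 32 mm in diameter that stands 15 mm above the unit's roof (100 mm above the table) and is pressed straight down. It sits 75 mm before the unit's origin, and may shift back up to 24 mm while the tray is pushed home.
- tray_front (a point): Centre of the outer face of the tray's aluminium front panel, 150 mm wide, 62 mm high, 24 mm thick (13 to 75 mm above the table); push here towards the unit, along its +x. It moves with the tray.
- tray_floor (a point): Centre of the tray's inner floor, 16 mm above the table; its axes are those of the unit. The inside is 80 mm (x) by 124 mm (y); the side walls are 20 mm high, the back wall 34 mm and the front panel 59 mm above the floor. It moves with the tray; when popped out the whole inside stands clear of the unit.
- red_case_mid (a point): Centre of the red ring case, loose: a box 50 x 50 mm and 44 mm high with a thin gold line round it, about 90 g; its axes run along its edges, z up.
- navy_case: Dark blue ring case of the same size, loose; leave it alone. Origin: centre of its underside.
- tin: Round steel tin with a lid, 54 mm across, 44 mm high, loose; leave it alone. Origin: centre of its underside.
- notes: Banded bundle of banknotes, 66 x 156 x 14 mm, loose; leave it alone. Origin: centre of its underside.
- bangle: Gold-coloured bangle lying flat, 70 mm across, 10 mm high, loose; leave it alone. Origin: centre of its underside.
- hammer: Hammer lying on the table at the right, loose; leave it alone.
There are look-alikes about, which are no part of the job. There is more than one size of the part that bears red_case_mid; the job needs the middle-sized.

How it is judged:
On the way, in this order (a step that is already met when the one before it is completed fails the run):
1. the release has been pressed and the tray has popped out (value of joint tray above 0.09 m), for 0.2 s.
2. the red case stands upright inside the open tray, let go (value of joint tray above 0.08 m and contact force between the fingers and red_case below 0.05 N and x of red_case_mid in the frame of tray_floor between -0.02 and 0.02 m and y of red_case_mid in the frame of tray_floor between -0.045 and 0.045 m and z of red_case_mid in the frame of tray_floor below 0.028 m and angle between red_case_mid's own z axis and vertical below 0.15 rad), for 0.2 s.
At the end, for the whole second after the job is handed in: The tray is latched at its rest (within 3 mm of 0) with the release sprung up (pressed less than 2 mm), and the red case stands upright (within 0.15 rad) and at rest on the tray's floor, inside its walls (value of joint tray between -0.003 and 0.003 m and value of joint release below 0.002 m and x of red_case_mid in the frame of tray_floor between -0.02 and 0.02 m and y of red_case_mid in the frame of tray_floor between -0.045 and 0.045 m and z of red_case_mid in the frame of tray_floor below 0.028 m and angle between red_case_mid's own z axis and vertical below 0.15 rad and linear speed of red_case below 0.02 m/s); the robot touches nothing.
It fails at once if the robot pushes on the unit, its tray or its release with more than 25 N (contact force between any of the arm, the fingers and unit above 25 N).
It fails at once if another thing on the table is moved by more than 30 mm (distance of any of navy_case, tin, notes, bangle, hammer from where it was at the start of the episode above 0.03 m).
It also fails if it takes over 69 s, if anything falls off the work surface, if the arm or the gripper's body presses on something with over 40 N, if the wrist force passes 120 N, or if a joint passes its speed limit or range.

## Working session

There is one attempt and no reset: what is moved stays moved. The work goes in short steps, Python scripts to look and compute and a tool call to move; the robot and the scene stay as the last step left them, time stands still between calls to the robot, and variables do not carry over. Pictures are saved under pics/ and viewed, and the job is handed in when it is done.

Besides the shell and the picture viewer there is one more tool, called after "Emit:" in YAML: its name, and indented under it one key for each argument. apply_moves: Moves the arm, as the interface text tells. Its arguments: {"type":"object","properties":{"plan":{"type":"array","items":{"type":"object","properties":{"hand":{"type":"number"},"x":{"type":"number","minimum":-1,"maximum":1},"y":{"type":"number","minimum":-1,"maximum":1},"z":{"type":"number","minimum":-1,"maximum":1},"ax":{"type":"number","minimum":-1,"maximum":1},"ay":{"type":"number","minimum":-1,"maximum":1},"az":{"type":"number","minimum":-1,"maximum":1}}}},"force":{"type":"number"}},"required":["plan"]}

```bash
mkdir -p pics; python3 - <<'E'
from bench import bot,cams
import cv2,numpy as np
print(bot.sense())
for n in ["scene","top"]:
    p,d=cams.read_camera(n); cv2.imwrite(f"pics/{n}0.png",p); np.save(f"pics/{n}0.npy",d); print(n,cams.camera_info(n))
print(cams.camera_info("wrist"))
E
```

```text
{'time_s': 0.0, 'q': array([-1.4177042 ,  0.60011415, -0.00253623,  1.60011593,  0.00179524,
        0.94291991, -0.07979558]), 'joint_vel': array([ 0.00024114, -0.00063146,  0.00157906, -0.0012378 , -0.00039338,
       -0.00092878,  0.00190587]), 'joint_efforts': array([ 7.35958438e-04, -7.65049052e+01,  1.49764638e+00, -2.52350539e+01,
       -5.23992896e-02,  1.70847983e-02,  1.71647830e-04]), 'position': array([0.16504642, 0.70546108, 0.21777299]), 'tcp_rot': array([ 7.83492658e-01,  6.21400555e-01, -5.62306644e-04,  5.37102996e-04]), 'wrist_force': array([-0.58846154, -0.25817285,  0.17735694]), 'moment': array([-0.05105124,  0.00558064, -0.0010961 ]), 'opening': 0.09273126151580895}
scene {'fovy': 46.52761954869848, 'cx': 278.5160617219484, 'cy': 207.91244926645422, 'k1': -0.08068142936799806, 'pose': array([[-0.59645802,  0.48540634, -0.63923276,  1.34861382],
       [ 0.80245845,  0.37776622, -0.46190164,  0.48917152],
       [ 0.01727056, -0.78846266, -0.61484011,  0.88162266],
       [ 0.        ,  0.        ,  0.        ,  1.        ]])}
top {'fovy': 53.224760172059945, 'cx': 279.25079896438734, 'cy': 203.96495850755252, 'k1': -0.04654001465820988, 'pose': array([[-0.01412898, -0.99383855,  0.10993322,  0.3965047 ],
       [-0.99981077,  0.01257185, -0.01484464, -0.06080193],
       [ 0.01337111, -0.11012216, -0.99382812,  1.39802636],
       [ 0.        ,  0.        ,  0.        ,  1.        ]])}
{'fovy': 66.70752275500152, 'cx': 278.811966473034, 'cy': 210.30177200794233, 'k1': -0.001710628450548125, 'mount': array([[ 9.99999875e-01,  3.01089758e-04,  3.98887579e-04,
        -6.25758188e-05],
       [-3.94540734e-04,  9.65527925e-01,  2.60299195e-01,
        -7.05759851e-02],
       [-3.06763675e-04, -2.60299320e-01,  9.65527923e-01,
        -1.64785672e-01],
       [ 0.00000000e+00,  0.00000000e+00,  0.00000000e+00,
         1.00000000e+00]])}
```

View pics/scene0.png

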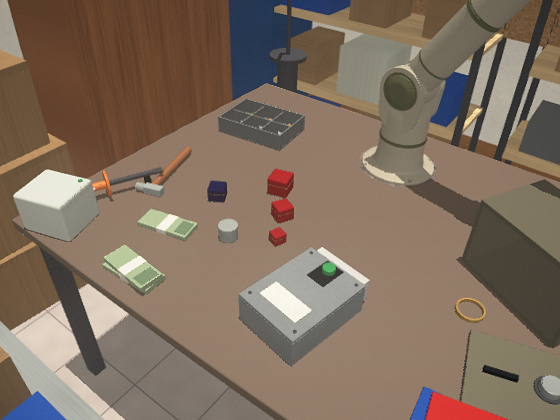

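View pics/top0.png

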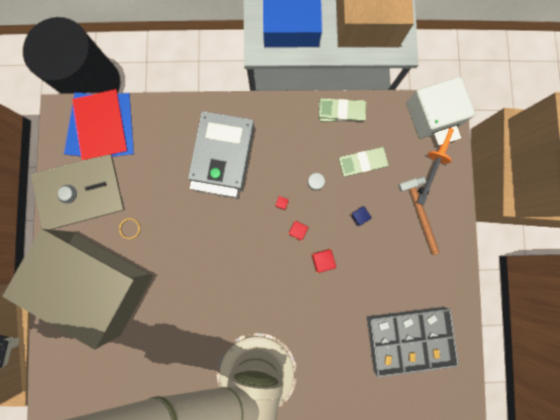

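The scene view shows the unit with its green release at (329,268) and three red cases at (280,183), (283,211) and (277,237). The top view has the same cases at (324,261), (298,230) and (282,203), and the release at (215,173). Next I measure.

```bash
cat > h.py <<'E'
import numpy as np,cv2
from bench import bot,cams
def ray(n,px,pose=None):
    i=cams.camera_info(n); f=210/np.tan(np.radians(i['fovy']/2))
    px=np.atleast_2d(np.array(px,float)); K=np.array([[f,0,i['cx']],[0,f,i['cy']],[0,0,1]])
    u=cv2.undistortPoints(px[:,None],K,np.array([i['k1'],0,0,0.]))[:,0] 
    P=i['pose'] if pose is None else pose
    return P[:3,3],np.c_[u,np.ones(len(u))]@P[:3,:3].T
def plane(n,px,z,pose=None):
    o,d=ray(n,px,pose); return o+d*((z-o[2])/d[:,2])[:,None]
def wpose():
    from scipy.spatial.transform import Rotation as R
    s=bot.sense(); T=np.eye(4);T[:3,:3]=R.from_quat(s['tcp_rot']).as_matrix();T[:3,3]=s['position']
    return T@cams.camera_info('wrist')['mount']
E
python3 - <<'E'
from h import *
p=cv2.imread('pics/top0.png');d=np.load('pics/top0.npy')
hsv=cv2.cvtColor(p,cv2.COLOR_BGR2HSV);h,s,v=cv2.split(hsv)
red=(((h<6)|(h>174))&(s>170)&(v>80)).astype('uint8')*255
gr=((h>45)&(h<80)&(s>150)&(v>80)).astype('uint8')*255
for nm,m,z in(('red',red,0.044),('gr',gr,0.1)):
    c,_=cv2.findContours(m,0,1)
    for k in c:
        if cv2.contourArea(k)<25: continue
        r=cv2.minAreaRect(k); print(nm,np.round(r[0]),np.round(r[1],1),plane('top',r[0],z).round(4), 'box',plane('top',cv2.boxPoints(r),z)[:,:2].round(3).tolist(), d[int(r[0][1]),int(r[0][0])])
# depth cloud
o,dd=ray('top',[(u,w) for w in range(420) for u in range(560)])
P=(o+dd*d.reshape(-1,1)).reshape(420,560,3)
np.save('pics/cloud.npy',P)
X,Y,Z=P[...,0],P[...,1],P[...,2]
m=((Z>0.075)&(Z<0.095)); m[:, :180]=0;m[:,265:]=0;m[:100]=0;m[205:]=0
print(m.sum()); 
c,_=cv2.findContours(m.astype('uint8')*255,0,1)
k=max(c,key=cv2.contourArea); r=cv2.minAreaRect(k); print(r); b=plane('top',cv2.boxPoints(r),.085); print(b.round(4),b.mean(0))
print([np.linalg.norm(b[i]-b[(i+1)%4]) for i in range(4)],[np.arctan2(*(b[(i+1)%4]-b[i])[[1,0]]) for i in range(4)])
for (u,w) in[(324,261),(298,230),(282,203),(214,188)]: print(P[w,u])
def up(im,x0,x1,y0,y1,f,n): cv2.imwrite(n,cv2.resize(im[y0:y1,x0:x1],None,fx=f,fy=f,interpolation=2))
up(p,180,350,100,280,4,'pics/topz.png')
E
```

```text
red [323. 261.] [18.1 18.7] [[ 0.3617 -0.2201  0.044 ]] box [[0.382, -0.184], [0.397, -0.242], [0.341, -0.256], [0.327, -0.198]] 1.3302783
red [ 99. 124.] [64.2 44.7] [[0.8237 0.5171 0.044 ]] box [[0.924, 0.614], [0.945, 0.464], [0.726, 0.422], [0.705, 0.569]] 1.4095615
3749
((219.98077392578125, 153.09616088867188), (53.343589782714844, 77.85811614990234), 11.309932708740234)
[[ 0.6026  0.2133  0.085 ]
 [ 0.852   0.1671  0.085 ]
 [ 0.8149 -0.002   0.085 ]
 [ 0.5671  0.0478  0.085 ]] [0.70913755 0.10656998 0.085     ]
[np.float64(0.2536871536708198), np.float64(0.1731355515584071), np.float64(0.25282037181271183), np.float64(0.16925022143568388)] [np.float64(-0.18326301008187396), np.float64(-1.7865706332164077), np.float64(2.9430613338658858), np.float64(1.3595733176130236)]
[ 0.36046307 -0.22098477  0.05358055]
[ 0.46078941 -0.14029548  0.04600774]
[ 0.55015032 -0.09016884  0.0366889 ]
[0.59665812 0.12664711 0.07505066]
```

```bash
python3 -c "
import cv2
p=cv2.imread('pics/topz.png');print(p.shape);cv2.imwrite('pics/topz1.png',cv2.resize(p,(566,600)))"
```

```text
(720, 680, 3)
```

View pics/topz1.png

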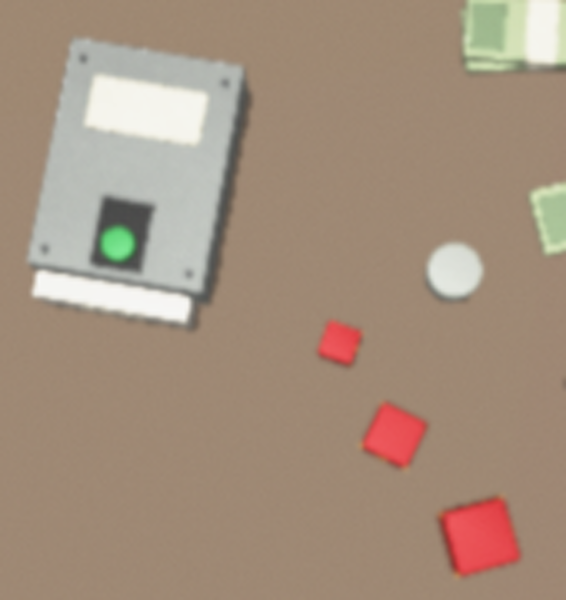

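The enlarged top view shows the unit with its tray panel shut, the green cap, and three red cases in a row, with the middle-sized one between the other two. I'll refine the numbers with both cameras.

```bash
python3 - <<'E'
from h import *
for n in('top','scene'):
    p=cv2.imread(f'pics/{n}0.png')
    h,s,v=cv2.split(cv2.cvtColor(p,cv2.COLOR_BGR2HSV))
    red=(((h<8)|(h>172))&(s>130)&(v>60)).astype('uint8')*255
    gr=((h>40)&(h<85)&(s>110)&(v>60)).astype('uint8')*255
    for nm,m,z in(('red',red,0.044),('gr',gr,0.1)):
        c,_=cv2.findContours(m,0,1)
        for k in c:
            a=cv2.contourArea(k)
            if a<20 or a>1500: continue
            r=cv2.minAreaRect(k); b=plane(n,cv2.boxPoints(r),z)
            print(n,nm,a,np.round(r[0],1),np.round(r[1],1),plane(n,r[0],z)[0].round(4),np.linalg.norm(b[0]-b[1]).round(3),np.linalg.norm(b[1]-b[2]).round(3),np.degrees(np.arctan2(*(b[1]-b[0])[[1,0]])).round(1))
    # grey roof 
p=cv2.imread('pics/top0.png');h,s,v=cv2.split(cv2.cvtColor(p,cv2.COLOR_BGR2HSV))
for y,x in((150,200),(180,240),(130,240),(110,215),(188,214),(200,260)): print(p[y,x],h[y,x],s[y,x],v[y,x])
m=((s<45)&(v>125)).astype('uint8')*255
m[:,:180]=0;m[:,265:]=0;m[:100]=0;m[210:]=0
cv2.imwrite('pics/m.png',cv2.resize(m[100:210,180:265],None,fx=5,fy=5))
E
```

```text
top red 371.5 [323.6 260.6] [20.2 20.4] [ 0.3616 -0.2208  0.044 ] 0.066 0.064 -75.8
top red 215.0 [297.9 230.2] [15.2 15.7] [ 0.4602 -0.1401  0.044 ] 0.051 0.049 -27.5
top red 100.0 [281.6 202.5] [10.8 11. ] [ 0.5509 -0.0887  0.044 ] 0.036 0.035 -22.4
top gr 66.5 [215.1 172.7] [9.4 9.4] [0.6414 0.1198 0.1   ] 0.029 0.03 -63.6
scene red 1120.5 [466.5 405.5] [27. 83.] [0.7458 0.5002 0.044 ] 0.164 0.059 125.6
scene red 217.0 [277.1 236.2] [16.5 17. ] [ 0.5759 -0.0717  0.044 ] 0.051 0.062 165.2
scene red 399.0 [282.  210.1] [22.  22.8] [ 0.4797 -0.1265  0.044 ] 0.07 0.097 154.2
scene red 552.5 [279.9 182.6] [25.7 26. ] [ 0.3765 -0.2104  0.044 ] 0.135 0.084 -150.4
scene gr 83.0 [328.7 267.2] [13.1  8.7] [0.6412 0.1216 0.1   ] 0.028 0.03 -157.2
[184 190 185] 55 8 190
[188 194 189] 55 8 194
[236 244 245] 27 9 245
[115 136 158] 15 69 158
[243 245 246] 20 3 246
[117 137 160] 14 69 160
```

View pics/m.png

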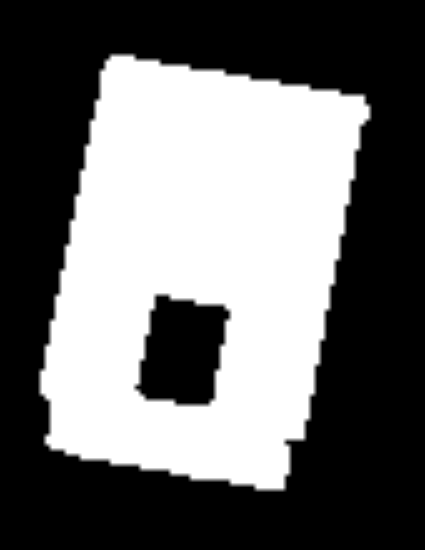

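```bash
python3 - <<'E'
from h import *
m=cv2.resize(cv2.imread('pics/m.png',0),None,fx=.2,fy=.2,interpolation=cv2.INTER_AREA)>127
L=[];R=[];B=[];F=[]
for r in range(16,72):
    c=np.where(m[r])[0]; L.append((c[0]-.5+180,r+100)) 
for r in range(26,84):
    c=np.where(m[r])[0]; R.append((c[-1]+.5+180,r+100))
for c in range(24,70): B.append((c+180,np.where(m[:,c])[0][0]-.5+100))
for c in range(13,54): F.append((c+180,np.where(m[:,c])[0][-1]+.5+100))
def line(p,z):
    q=plane('top',p,z)[:,:2].astype('float32'); vx,vy,x,y=cv2.fitLine(q,cv2.DIST_HUBER,0,.01,.01).ravel(); return np.array([x,y]),np.array([vx,vy])
for nm,e,z in(('L',L,.085),('R',R,.085),('B',B,.085),('F',F,.075)):
    c,v=line(e,z); print(nm,c,np.degrees(np.arctan(v[1]/v[0])))
g=np.array([.6413,.1202])
for a in np.radians([-10,-11,-12]):
    u=np.array([np.cos(a),np.sin(a)]);n=np.array([-u[1],u[0]])
    print(np.degrees(a),[((line(e,z)[0]-g)@ax).round(4) for e,z,ax in((L,.085,n),(R,.085,n),(B,.085,u),(F,.075,u))])
E
```

```text
L [0.74036354 0.18988776] -10.612609
R [0.70227635 0.02216498] -10.58238
B [0.8349998  0.08602731] 79.301506
F [0.5774588  0.12980066] 79.37778
-10.0 [np.float64(0.0858), np.float64(-0.086), np.float64(0.1967), np.float64(-0.0645)]
-11.0 [np.float64(0.0873), np.float64(-0.0846), np.float64(0.1967), np.float64(-0.0645)]
-12.000000000000002 [np.float64(0.0888), np.float64(-0.0832), np.float64(0.1966), np.float64(-0.0644)]
```

```bash
python3 - <<'E'
from h import *
P=np.load('pics/cloud.npy')
for v in range(220,360,15):
    print(v,[tuple((P[v,u]*100).round().astype(int)) for u in range(5,190,20)])
E
```

```text
220 [(np.int64(55), np.int64(122), np.int64(-57)), (np.int64(57), np.int64(123), np.int64(-75)), (np.int64(51), np.int64(70), np.int64(2)), (np.int64(51), np.int64(63), np.int64(1)), (np.int64(51), np.int64(57), np.int64(0)), (np.int64(50), np.int64(50), np.int64(0)), (np.int64(50), np.int64(43), np.int64(1)), (np.int64(50), np.int64(37), np.int64(0)), (np.int64(50), np.int64(30), np.int64(-1)), (np.int64(50), np.int64(23), np.int64(0))]
235 [(np.int64(48), np.int64(122), np.int64(-59)), (np.int64(49), np.int64(122), np.int64(-74)), (np.int64(45), np.int64(60), np.int64(20)), (np.int64(45), np.int64(61), np.int64(6)), (np.int64(45), np.int64(57), np.int64(1)), (np.int64(45), np.int64(50), np.int64(0)), (np.int64(45), np.int64(44), np.int64(-1)), (np.int64(45), np.int64(37), np.int64(0)), (np.int64(45), np.int64(30), np.int64(0)), (np.int64(45), np.int64(23), np.int64(0))]
250 [(np.int64(41), np.int64(122), np.int64(-59)), (np.int64(41), np.int64(123), np.int64(-76)), (np.int64(40), np.int64(59), np.int64(20)), (np.int64(40), np.int64(54), np.int64(20)), (np.int64(41), np.int64(56), n
[... 2618 characters left out ...]
64(0)), (np.int64(15), np.int64(47), np.int64(20)), (np.int64(14), np.int64(44), np.int64(14)), (np.int64(11), np.int64(43), np.int64(0)), (np.int64(11), np.int64(36), np.int64(-1)), (np.int64(11), np.int64(30), np.int64(0)), (np.int64(11), np.int64(23), np.int64(0))]
355 [(np.int64(14), np.int64(62), np.int64(33)), (np.int64(-4), np.int64(101), np.int64(-43)), (np.int64(6), np.int64(69), np.int64(0)), (np.int64(6), np.int64(62), np.int64(0)), (np.int64(6), np.int64(56), np.int64(0)), (np.int64(6), np.int64(49), np.int64(0)), (np.int64(6), np.int64(43), np.int64(0)), (np.int64(6), np.int64(36), np.int64(-1)), (np.int64(6), np.int64(30), np.int64(0)), (np.int64(6), np.int64(23), np.int64(0))]
```

Emit:
apply_moves:
  plan:
    - {"z": -0.4, "hand": -1}
    - {"z": -0.7, "hand": -1}
    - {"x": -0.1, "y": 0.12, "z": -0.7, "az": -0.029, "hand": -1}
    - {"x": -0.2, "y": 0.25, "z": -0.7, "az": -0.029, "hand": -1}
    - {"x": -0.3, "y": 0.4, "z": -0.7, "az": -0.029, "hand": -1}
    - {"x": -0.4, "y": 0.5, "z": -0.7, "az": -0.029, "hand": -1}
    - {"x": -0.5, "y": 0.6, "z": -0.7, "az": -0.029, "hand": -1}
    - {"x": -0.6, "y": 0.75, "z": -0.7, "az": -0.029, "hand": -1}
    - {"x": -0.7, "y": 0.9, "z": -0.7, "az": -0.029, "hand": -1}
    - {"x": -0.78, "y": 1, "z": -0.7, "az": -0.029, "hand": -1}

```text
invalid input at $.plan[0]: expected keys hand, x, y, z, ax, ay, az
```

Emit:
apply_moves:
  plan:
    - {"x": 0, "y": 0, "z": -0.4, "ax": 0, "ay": 0, "az": 0, "hand": -1}
    - {"x": 0, "y": 0, "z": -0.7, "ax": 0, "ay": 0, "az": 0, "hand": -1}
    - {"x": -0.1, "y": 0.12, "z": -0.7, "ax": 0, "ay": 0, "az": -0.029, "hand": -1}
    - {"x": -0.2, "y": 0.25, "z": -0.7, "ax": 0, "ay": 0, "az": -0.029, "hand": -1}
    - {"x": -0.3, "y": 0.4, "z": -0.7, "ax": 0, "ay": 0, "az": -0.029, "hand": -1}
    - {"x": -0.4, "y": 0.5, "z": -0.7, "ax": 0, "ay": 0, "az": -0.029, "hand": -1}
    - {"x": -0.5, "y": 0.6, "z": -0.7, "ax": 0, "ay": 0, "az": -0.029, "hand": -1}
    - {"x": -0.6, "y": 0.75, "z": -0.7, "ax": 0, "ay": 0, "az": -0.029, "hand": -1}
    - {"x": -0.7, "y": 0.9, "z": -0.7, "ax": 0, "ay": 0, "az": -0.029, "hand": -1}
    - {"x": -0.78, "y": 1, "z": -0.7, "ax": 0, "ay": 0, "az": -0.029, "hand": -1}

```text
time_s: 1.35
position: [0.246, 0.6062, 0.2887]
tcp_rot: [0.769, 0.639, 0.0, 0.0]
wrist_force: [0.4, -0.1, -0.8]
opening: 0.0011
```

Emit:
apply_moves:
  plan:
    - {"x": -0.2, "y": 0.25, "z": 0, "ax": 0, "ay": 0, "az": 0, "hand": -1}
    - {"x": -0.4, "y": 0.5, "z": 0, "ax": 0, "ay": 0, "az": 0, "hand": -1}
    - {"x": -0.5, "y": 0.6, "z": 0, "ax": 0, "ay": 0, "az": 0, "hand": -1}
    - {"x": -0.6, "y": 0.7, "z": 0, "ax": 0, "ay": 0, "az": 0, "hand": -1}
    - {"x": -0.7, "y": 0.8, "z": 0, "ax": 0, "ay": 0, "az": 0, "hand": -1}
    - {"x": -0.75, "y": 0.9, "z": 0, "ax": 0, "ay": 0, "az": 0, "hand": -1}
    - {"x": -0.8, "y": 0.95, "z": 0, "ax": 0, "ay": 0, "az": 0, "hand": -1}
    - {"x": -0.82, "y": 1, "z": 0, "ax": 0, "ay": 0, "az": 0, "hand": -1}
    - {"x": -0.82, "y": 1, "z": 0, "ax": 0, "ay": 0, "az": 0, "hand": -1}
    - {"x": -0.82, "y": 1, "z": 0, "ax": 0, "ay": 0, "az": 0, "hand": -1}

```text
time_s: 2.6
position: [0.3277, 0.5086, 0.2886]
tcp_rot: [0.769, 0.639, -0.0, -0.0]
wrist_force: [-0.4, -0.4, 0.3]
opening: 0.0008
```

Emit:
apply_moves:
  plan:
    - {"x": -0.2, "y": 0.25, "z": 0, "ax": 0, "ay": 0, "az": 0, "hand": -1}
    - {"x": -0.4, "y": 0.5, "z": 0, "ax": 0, "ay": 0, "az": 0, "hand": -1}
    - {"x": -0.5, "y": 0.6, "z": 0, "ax": 0, "ay": 0, "az": 0, "hand": -1}
    - {"x": -0.6, "y": 0.7, "z": 0, "ax": 0, "ay": 0, "az": 0, "hand": -1}
    - {"x": -0.7, "y": 0.8, "z": 0, "ax": 0, "ay": 0, "az": 0, "hand": -1}
    - {"x": -0.75, "y": 0.9, "z": 0, "ax": 0, "ay": 0, "az": 0, "hand": -1}
    - {"x": -0.8, "y": 0.95, "z": 0, "ax": 0, "ay": 0, "az": 0, "hand": -1}
    - {"x": -0.82, "y": 1, "z": 0, "ax": 0, "ay": 0, "az": 0, "hand": -1}
    - {"x": -0.82, "y": 1, "z": 0, "ax": 0, "ay": 0, "az": 0, "hand": -1}
    - {"x": -0.82, "y": 1, "z": 0, "ax": 0, "ay": 0, "az": 0, "hand": -1}

```text
time_s: 3.85
position: [0.4111, 0.4097, 0.2886]
tcp_rot: [0.769, 0.639, -0.0, -0.0]
wrist_force: [0.7, 0.2, 0.5]
opening: 0.0007
```

Emit:
apply_moves:
  plan:
    - {"x": -0.2, "y": 0.25, "z": 0, "ax": 0, "ay": 0, "az": 0, "hand": -1}
    - {"x": -0.4, "y": 0.5, "z": 0, "ax": 0, "ay": 0, "az": 0, "hand": -1}
    - {"x": -0.5, "y": 0.6, "z": 0, "ax": 0, "ay": 0, "az": 0, "hand": -1}
    - {"x": -0.6, "y": 0.7, "z": 0, "ax": 0, "ay": 0, "az": 0, "hand": -1}
    - {"x": -0.7, "y": 0.8, "z": 0, "ax": 0, "ay": 0, "az": 0, "hand": -1}
    - {"x": -0.75, "y": 0.9, "z": 0.1, "ax": 0, "ay": 0, "az": 0, "hand": -1}
    - {"x": -0.8, "y": 0.95, "z": 0.2, "ax": 0, "ay": 0, "az": 0, "hand": -1}
    - {"x": -0.82, "y": 1, "z": 0.3, "ax": 0, "ay": 0, "az": 0, "hand": -1}
    - {"x": -0.82, "y": 1, "z": 0.4, "ax": 0, "ay": 0, "az": 0, "hand": -1}
    - {"x": -0.82, "y": 1, "z": 0.5, "ax": 0, "ay": 0, "az": 0, "hand": -1}

```text
time_s: 5.1
position: [0.4943, 0.3108, 0.2378]
tcp_rot: [0.769, 0.639, -0.0, -0.0]
wrist_force: [-0.5, 0.3, 0.7]
opening: 0.0005
```

Emit:
apply_moves:
  plan:
    - {"x": -0.2, "y": 0.25, "z": 0.1, "ax": 0, "ay": 0, "az": 0, "hand": -1}
    - {"x": -0.4, "y": 0.5, "z": 0.2, "ax": 0, "ay": 0, "az": 0, "hand": -1}
    - {"x": -0.5, "y": 0.6, "z": 0.3, "ax": 0, "ay": 0, "az": 0, "hand": -1}
    - {"x": -0.6, "y": 0.7, "z": 0.4, "ax": 0, "ay": 0, "az": 0, "hand": -1}
    - {"x": -0.7, "y": 0.8, "z": 0.5, "ax": 0, "ay": 0, "az": 0, "hand": -1}
    - {"x": -0.75, "y": 0.9, "z": 0.5, "ax": 0, "ay": 0, "az": 0, "hand": -1}
    - {"x": -0.8, "y": 0.95, "z": 0.5, "ax": 0, "ay": 0, "az": 0, "hand": -1}
    - {"x": -0.82, "y": 1, "z": 0.5, "ax": 0, "ay": 0, "az": 0, "hand": -1}
    - {"x": -0.82, "y": 1, "z": 0.5, "ax": 0, "ay": 0, "az": 0, "hand": -1}
    - {"x": -0.82, "y": 1, "z": 0.5, "ax": 0, "ay": 0, "az": 0, "hand": -1}

```text
time_s: 6.35
position: [0.5777, 0.2119, 0.1888]
tcp_rot: [0.769, 0.639, 0.0, -0.0]
wrist_force: [-0.3, -0.4, 0.5]
opening: 0.0007
```

Emit:
apply_moves:
  plan:
    - {"x": -0.2, "y": 0.2, "z": 0, "ax": 0, "ay": 0, "az": 0, "hand": -1}
    - {"x": -0.4, "y": 0.4, "z": 0.1, "ax": 0, "ay": 0, "az": 0, "hand": -1}
    - {"x": -0.6, "y": 0.6, "z": 0.2, "ax": 0, "ay": 0, "az": 0, "hand": -1}
    - {"x": -0.79, "y": 0.79, "z": 0.3, "ax": 0, "ay": 0, "az": 0, "hand": -1}
    - {"x": -0.79, "y": 0.79, "z": 0.4, "ax": 0, "ay": 0, "az": 0, "hand": -1}
    - {"x": -0.79, "y": 0.79, "z": 0.5, "ax": 0, "ay": 0, "az": 0, "hand": -1}
    - {"x": -0.79, "y": 0.79, "z": 0.6, "ax": 0, "ay": 0, "az": 0, "hand": -1}
    - {"x": -0.79, "y": 0.79, "z": 0.7, "ax": 0, "ay": 0, "az": 0, "hand": -1}
    - {"x": -0.79, "y": 0.79, "z": 0.78, "ax": 0, "ay": 0, "az": 0, "hand": -1}
    - {"x": -0.79, "y": 0.79, "z": 0.8, "ax": 0, "ay": 0, "az": 0, "hand": -1}

```text
time_s: 7.6
position: [0.6408, 0.1195, 0.108]
tcp_rot: [0.769, 0.639, -0.0, -0.0]
wrist_force: [-1.0, -0.0, 0.4]
opening: 0.0002
```

```bash
python3 - <<'E'
from h import *
p,d=cams.read_camera('top'); cv2.imwrite('pics/a.png',cv2.resize(p[100:220,160:300],None,fx=4,fy=4))
print(bot.sense()['position'],bot.sense()['wrist_force'])
E
```

```text
[0.64089971 0.11939936 0.10810012] [ 0.85074352  0.27517826 -0.42753853]
```

View pics/a.png

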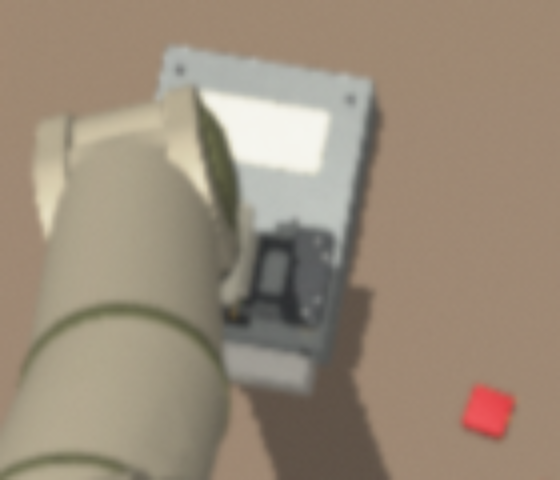

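The arm hides the cap in this view, but the TCP is over the measured point. Pressing now.

Emit:
apply_moves:
  plan:
    - {"x": 0, "y": 0, "z": 0.05, "ax": 0, "ay": 0, "az": 0, "hand": -1}
    - {"x": 0, "y": 0, "z": 0.08, "ax": 0, "ay": 0, "az": 0, "hand": -1}
    - {"x": 0, "y": 0, "z": 0.1, "ax": 0, "ay": 0, "az": 0, "hand": -1}
    - {"x": 0, "y": 0, "z": 0.12, "ax": 0, "ay": 0, "az": 0, "hand": -1}
    - {"x": 0, "y": 0, "z": 0.13, "ax": 0, "ay": 0, "az": 0, "hand": -1}
    - {"x": 0, "y": 0, "z": 0.14, "ax": 0, "ay": 0, "az": 0, "hand": -1}
    - {"x": 0, "y": 0, "z": 0.15, "ax": 0, "ay": 0, "az": 0, "hand": -1}
    - {"x": 0, "y": 0, "z": 0.16, "ax": 0, "ay": 0, "az": 0, "hand": -1}
    - {"x": 0, "y": 0, "z": 0.16, "ax": 0, "ay": 0, "az": 0, "hand": -1}
    - {"x": 0, "y": 0, "z": 0.16, "ax": 0, "ay": 0, "az": 0, "hand": -1}

```text
time_s: 8.9
position: [0.6412, 0.1193, 0.0927]
tcp_rot: [0.769, 0.639, 0.0, 0.0]
wrist_force: [0.2, -0.5, 2.6]
opening: 0.0005
```

```bash
python3 - <<'E'
from h import *
p,d=cams.read_camera('top'); cv2.imwrite('pics/b.png',cv2.resize(p[100:260,160:350],None,fx=4,fy=4,interpolation=2)[:600])
print(bot.sense()['position'],bot.sense()['wrist_force'])
E
```

```text
[0.64120479 0.11934414 0.09273655] [-0.26574453 -0.20062893  3.43839036]
```

View pics/b.png

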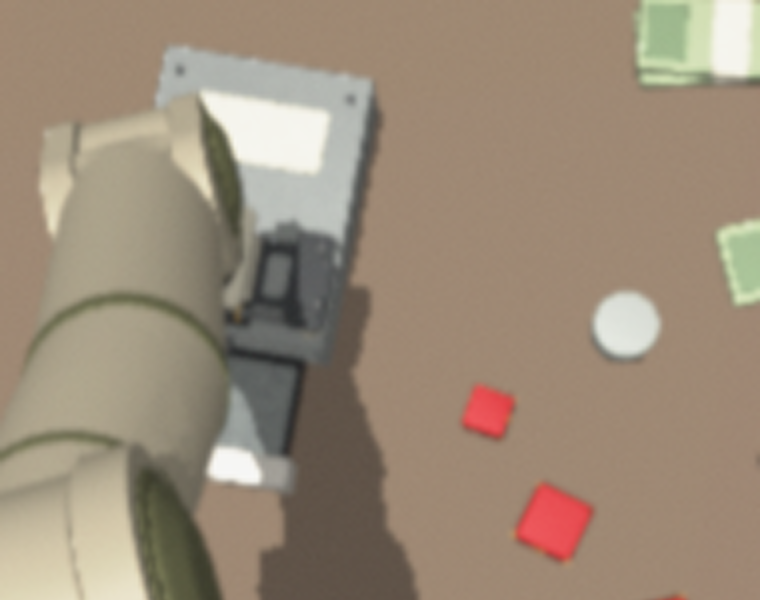

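The tray has popped out: its panel now sits at about (250,470) in the crop. Next I lift and go to the middle red case.

Emit:
apply_moves:
  plan:
    - {"x": 0, "y": 0, "z": -0.3, "ax": 0, "ay": 0, "az": 0, "hand": -1}
    - {"x": 0, "y": 0, "z": -0.6, "ax": 0, "ay": 0, "az": 0, "hand": -1}
    - {"x": -0.2, "y": -0.1, "z": -0.9, "ax": 0, "ay": 0, "az": 0, "hand": -1}
    - {"x": -0.4, "y": -0.2, "z": -1, "ax": 0, "ay": 0, "az": 0, "hand": -1}
    - {"x": -0.6, "y": -0.3, "z": -1, "ax": 0, "ay": 0, "az": 0, "hand": -1}
    - {"x": -0.8, "y": -0.4, "z": -1, "ax": 0, "ay": 0, "az": 0, "hand": -1}
    - {"x": -0.9, "y": -0.43, "z": -1, "ax": 0, "ay": 0, "az": 0, "hand": -1}
    - {"x": -0.96, "y": -0.43, "z": -1, "ax": 0, "ay": 0, "az": 0, "hand": -1}
    - {"x": -0.96, "y": -0.43, "z": -1, "ax": 0, "ay": 0, "az": 0, "hand": -1}
    - {"x": -0.96, "y": -0.43, "z": -1, "ax": 0, "ay": 0, "az": 0, "hand": -1}

```text
time_s: 10.2
position: [0.5816, 0.0335, 0.1925]
tcp_rot: [0.769, 0.639, 0.0, -0.0]
wrist_force: [-0.5, -0.6, 0.1]
opening: 0.0005
```

Emit:
apply_moves:
  plan:
    - {"x": -0.2, "y": -0.1, "z": 0, "ax": 0, "ay": 0, "az": 0, "hand": 1}
    - {"x": -0.4, "y": -0.2, "z": 0, "ax": 0, "ay": 0, "az": 0, "hand": 1}
    - {"x": -0.6, "y": -0.3, "z": 0, "ax": 0, "ay": 0, "az": 0, "hand": 1}
    - {"x": -0.8, "y": -0.4, "z": 0, "ax": 0, "ay": 0, "az": 0, "hand": 1}
    - {"x": -0.9, "y": -0.43, "z": 0, "ax": 0, "ay": 0, "az": 0, "hand": 1}
    - {"x": -0.96, "y": -0.43, "z": 0, "ax": 0, "ay": 0, "az": 0, "hand": 1}
    - {"x": -0.96, "y": -0.43, "z": 0, "ax": 0, "ay": 0, "az": 0, "hand": 1}
    - {"x": -0.96, "y": -0.43, "z": 0, "ax": 0, "ay": 0, "az": 0, "hand": 1}
    - {"x": -0.96, "y": -0.43, "z": 0, "ax": 0, "ay": 0, "az": 0, "hand": 1}
    - {"x": -0.96, "y": -0.43, "z": 0, "ax": 0, "ay": 0, "az": 0, "hand": 1}

```text
time_s: 11.45
position: [0.5215, -0.0533, 0.1925]
tcp_rot: [0.769, 0.639, -0.0, -0.0]
wrist_force: [0.1, -0.4, 0.3]
opening: 0.0926
```

Emit:
apply_moves:
  plan:
    - {"x": -0.2, "y": -0.1, "z": 0, "ax": 0, "ay": 0, "az": 0.05, "hand": 1}
    - {"x": -0.4, "y": -0.2, "z": 0, "ax": 0, "ay": 0, "az": 0.1, "hand": 1}
    - {"x": -0.6, "y": -0.3, "z": 0, "ax": 0, "ay": 0, "az": 0.15, "hand": 1}
    - {"x": -0.8, "y": -0.4, "z": 0, "ax": 0, "ay": 0, "az": 0.188, "hand": 1}
    - {"x": -0.9, "y": -0.43, "z": 0, "ax": 0, "ay": 0, "az": 0.188, "hand": 1}
    - {"x": -0.96, "y": -0.43, "z": 0.1, "ax": 0, "ay": 0, "az": 0.188, "hand": 1}
    - {"x": -0.96, "y": -0.43, "z": 0.2, "ax": 0, "ay": 0, "az": 0.188, "hand": 1}
    - {"x": -0.96, "y": -0.43, "z": 0.4, "ax": 0, "ay": 0, "az": 0.188, "hand": 1}
    - {"x": -0.96, "y": -0.43, "z": 0.5, "ax": 0, "ay": 0, "az": 0.188, "hand": 1}
    - {"x": -0.96, "y": -0.43, "z": 0.5, "ax": 0, "ay": 0, "az": 0.188, "hand": 1}

```text
time_s: 12.7
position: [0.4612, -0.1397, 0.1417]
tcp_rot: [0.855, 0.519, -0.001, -0.001]
wrist_force: [-0.6, 0.1, -0.3]
opening: 0.093
```

```bash
python3 - <<'E'
from h import *
T=wpose(); s=bot.sense()
p,d=cams.read_camera('wrist'); cv2.imwrite('pics/w1.png',p)
print(s['position'],np.degrees(2*np.arctan2(s['tcp_rot'][1],s['tcp_rot'][0])))
h,S,v=cv2.split(cv2.cvtColor(p,cv2.COLOR_BGR2HSV))
top,_=0,0
m=(((h<8)|(h>172))&(S>130)&(v>60)).astype('uint8')*255
for k in cv2.findContours(m,0,1)[0]:
    if cv2.contourArea(k)<200: continue
    r=cv2.minAreaRect(k); print(r, plane('wrist',r[0],.044,T)); print(plane('wrist',cv2.boxPoints(r),.044,T).round(3))
# 3D top points
P=[(u,w) for w in range(0,420,2) for u in range(0,560,2)]
o,dd=ray('wrist',P,T); Q=o+dd*d[::2,::2].reshape(-1,1)
k=(m[::2,::2].ravel()>0)&(Q[:,2]>.038)&(Q[:,2]<.05)&(abs(Q[:,0]-.46)<.05)&(abs(Q[:,1]+.14)<.05)
if k.sum()>20:
    r=cv2.minAreaRect(Q[k,:2].astype('float32')); print('top',r,k.sum())
# tray in top cam
p,d=cams.read_camera('top'); cv2.imwrite('pics/c.png',cv2.resize(p[100:260,160:350],None,fx=4,fy=4,interpolation=2)[:600]);cv2.imwrite('pics/top2.png',p)
E
```

```text
[ 0.46124657 -0.13971248  0.14168892] 62.56573373519102
((365.4090270996094, 261.2944030761719), (44.37065505981445, 36.50149917602539), 84.5596694946289) [[ 0.53856286 -0.09256316  0.044     ]]
[[ 0.513 -0.101  0.044]
 [ 0.524 -0.071  0.044]
 [ 0.565 -0.084  0.044]
 [ 0.553 -0.115  0.044]]
((277.0, 206.0), (62.0, 58.0), 90.0) [[ 0.45730528 -0.13899116  0.044     ]]
[[ 0.423 -0.148  0.044]
 [ 0.445 -0.105  0.044]
 [ 0.494 -0.129  0.044]
 [ 0.47  -0.174  0.044]]
((136.00001525878906, 148.0), (93.33808135986328, 90.50965881347656), 45.0) [[ 0.36172267 -0.21803542  0.044     ]]
[[ 0.337 -0.264  0.044]
 [ 0.32  -0.191  0.044]
 [ 0.387 -0.172  0.044]
 [ 0.408 -0.248  0.044]]
top ((0.46086543798446655, -0.14098209142684937), (0.049429673701524734, 0.04819115623831749), 62.39213180541992) 782
```

View pics/w1.png

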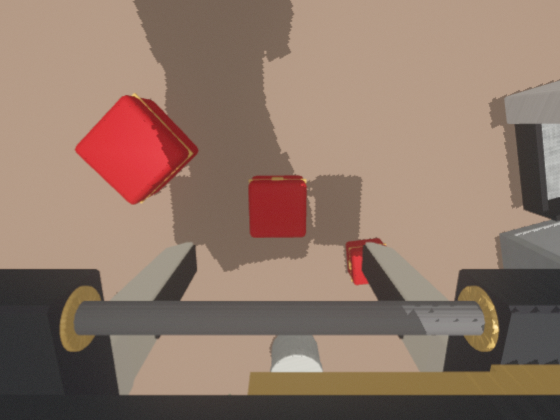

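View pics/c.png

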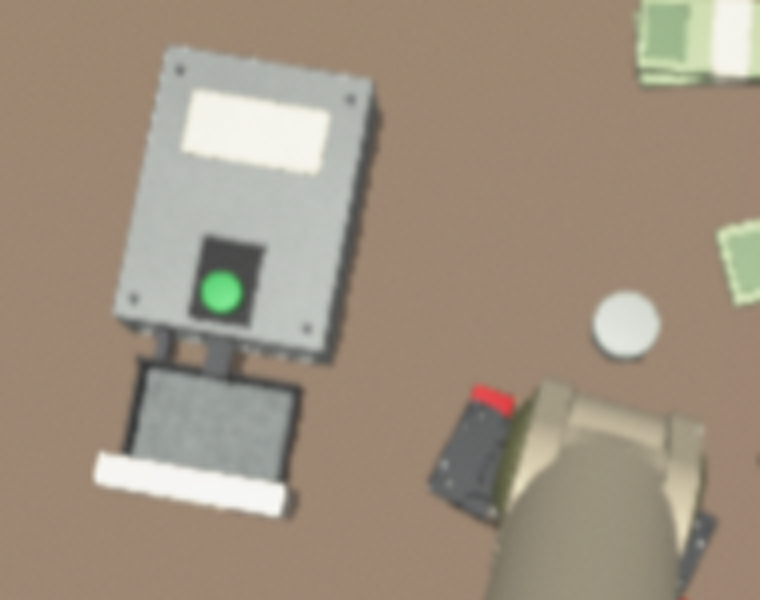

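The wrist view shows the middle case square to the open jaws, centred at (277,206). The top crop shows the tray fully out, with its floor around (213,422). I'll descend.

Emit:
apply_moves:
  plan:
    - {"x": 0, "y": 0, "z": 0.1, "ax": 0, "ay": 0, "az": 0, "hand": 1}
    - {"x": 0, "y": 0, "z": 0.2, "ax": 0, "ay": 0, "az": 0, "hand": 1}
    - {"x": 0, "y": 0, "z": 0.3, "ax": 0, "ay": 0, "az": 0, "hand": 1}
    - {"x": 0, "y": 0, "z": 0.4, "ax": 0, "ay": 0, "az": 0, "hand": 1}
    - {"x": 0, "y": 0, "z": 0.5, "ax": 0, "ay": 0, "az": 0, "hand": 1}
    - {"x": 0, "y": 0, "z": 0.6, "ax": 0, "ay": 0, "az": 0, "hand": 1}
    - {"x": 0, "y": 0, "z": 0.7, "ax": 0, "ay": 0, "az": 0, "hand": 1}
    - {"x": 0, "y": 0, "z": 0.8, "ax": 0, "ay": 0, "az": 0, "hand": 1}
    - {"x": 0, "y": 0, "z": 0.9, "ax": 0, "ay": 0, "az": 0, "hand": 1}
    - {"x": 0, "y": 0, "z": 1, "ax": 0, "ay": 0, "az": 0, "hand": 1}

```text
time_s: 14.05
position: [0.4616, -0.1401, 0.042]
tcp_rot: [0.855, 0.519, 0.0, 0.0]
wrist_force: [0.3, -0.0, -0.9]
opening: 0.0928
```

Emit:
apply_moves:
  plan:
    - {"x": 0, "y": 0, "z": 0.1, "ax": 0, "ay": 0, "az": 0, "hand": 1}
    - {"x": 0, "y": 0, "z": 0.2, "ax": 0, "ay": 0, "az": 0, "hand": 1}
    - {"x": 0, "y": 0, "z": 0.31, "ax": 0, "ay": 0, "az": 0, "hand": 1}
    - {"x": 0, "y": 0, "z": 0.31, "ax": 0, "ay": 0, "az": 0, "hand": 1}
    - {"x": 0, "y": 0, "z": 0.31, "ax": 0, "ay": 0, "az": 0, "hand": -1}
    - {"x": 0, "y": 0, "z": 0.31, "ax": 0, "ay": 0, "az": 0, "hand": -1}
    - {"x": 0, "y": 0, "z": 0.31, "ax": 0, "ay": 0, "az": 0, "hand": -1}
    - {"x": 0, "y": 0, "z": 0.31, "ax": 0, "ay": 0, "az": 0, "hand": -1}
    - {"x": 0, "y": 0, "z": 0.31, "ax": 0, "ay": 0, "az": 0, "hand": -1}
    - {"x": 0, "y": 0, "z": 0.31, "ax": 0, "ay": 0, "az": 0, "hand": -1}
  force: 12

```text
time_s: 15.3
position: [0.4616, -0.1402, 0.0118]
tcp_rot: [0.855, 0.519, 0.0, 0.0]
wrist_force: [0.2, -0.4, 3.0]
opening: 0.05
```

```bash
python3 - <<'E'
from h import *
p=cv2.imread('pics/top2.png')
c=plane('top',np.array([[100,453],[290,487],[282,517],[97,480]])/4+[160,100]-.4,.075); print('panel top',c.round(4))
c=plane('top',np.array([[143,368],[298,388]])/4+[160,100]-.4,.05); print('backwall',c.round(4))
E
```

```text
panel top [[0.5183 0.2196 0.075 ]
 [0.4895 0.0692 0.075 ]
 [0.4659 0.0755 0.075 ]
 [0.4969 0.2217 0.075 ]]
backwall [[0.5894 0.1907 0.05  ]
 [0.5715 0.065  0.05  ]]
```

Emit:
apply_moves:
  plan:
    - {"x": 0, "y": 0, "z": -0.2, "ax": 0, "ay": 0, "az": 0, "hand": -1}
    - {"x": 0, "y": 0, "z": -0.4, "ax": 0, "ay": 0, "az": 0, "hand": -1}
    - {"x": 0, "y": 0, "z": -0.6, "ax": 0, "ay": 0, "az": 0, "hand": -1}
    - {"x": 0.1, "y": 0, "z": -0.8, "ax": 0, "ay": 0, "az": 0, "hand": -1}
    - {"x": 0.2, "y": -0.05, "z": -1, "ax": 0, "ay": 0, "az": 0, "hand": -1}
    - {"x": 0.4, "y": -0.1, "z": -1, "ax": 0, "ay": 0, "az": 0, "hand": -1}
    - {"x": 0.6, "y": -0.15, "z": -1, "ax": 0, "ay": 0, "az": 0, "hand": -1}
    - {"x": 0.8, "y": -0.19, "z": -1, "ax": 0, "ay": 0, "az": 0, "hand": -1}
    - {"x": 0.9, "y": -0.19, "z": -1, "ax": 0, "ay": 0, "az": 0, "hand": -1}
    - {"x": 0.9, "y": -0.19, "z": -1, "ax": 0, "ay": 0, "az": 0, "hand": -1}

```text
time_s: 16.55
position: [0.4864, -0.0512, 0.1115]
tcp_rot: [0.854, 0.519, -0.0, 0.0]
wrist_force: [-0.0, -0.1, -1.0]
opening: 0.0501
```

Emit:
apply_moves:
  plan:
    - {"x": 0.1, "y": 0, "z": 0, "ax": 0, "ay": 0, "az": 0, "hand": -1}
    - {"x": 0.25, "y": -0.05, "z": 0, "ax": 0, "ay": 0, "az": 0, "hand": -1}
    - {"x": 0.4, "y": -0.1, "z": 0, "ax": 0, "ay": 0, "az": 0, "hand": -1}
    - {"x": 0.55, "y": -0.15, "z": 0, "ax": 0, "ay": 0, "az": 0, "hand": -1}
    - {"x": 0.7, "y": -0.19, "z": 0, "ax": 0, "ay": 0, "az": 0, "hand": -1}
    - {"x": 0.8, "y": -0.19, "z": 0, "ax": 0, "ay": 0, "az": 0, "hand": -1}
    - {"x": 0.9, "y": -0.19, "z": 0, "ax": 0, "ay": 0, "az": 0, "hand": -1}
    - {"x": 0.97, "y": -0.19, "z": 0, "ax": 0, "ay": 0, "az": 0, "hand": -1}
    - {"x": 0.97, "y": -0.19, "z": 0, "ax": 0, "ay": 0, "az": 0, "hand": -1}
    - {"x": 0.97, "y": -0.19, "z": 0, "ax": 0, "ay": 0, "az": 0, "hand": -1}

```text
time_s: 17.8
position: [0.5139, 0.0429, 0.1116]
tcp_rot: [0.855, 0.519, -0.0, 0.0]
wrist_force: [-0.5, -0.1, -0.8]
opening: 0.0499
```

Emit:
apply_moves:
  plan:
    - {"x": 0.1, "y": 0, "z": 0, "ax": 0, "ay": 0, "az": -0.03, "hand": -1}
    - {"x": 0.25, "y": -0.05, "z": 0, "ax": 0, "ay": 0, "az": -0.07, "hand": -1}
    - {"x": 0.4, "y": -0.1, "z": 0, "ax": 0, "ay": 0, "az": -0.1, "hand": -1}
    - {"x": 0.55, "y": -0.15, "z": 0, "ax": 0, "ay": 0, "az": -0.14, "hand": -1}
    - {"x": 0.7, "y": -0.19, "z": 0, "ax": 0, "ay": 0, "az": -0.188, "hand": -1}
    - {"x": 0.8, "y": -0.19, "z": 0, "ax": 0, "ay": 0, "az": -0.188, "hand": -1}
    - {"x": 0.9, "y": -0.19, "z": 0, "ax": 0, "ay": 0, "az": -0.188, "hand": -1}
    - {"x": 0.97, "y": -0.19, "z": 0, "ax": 0, "ay": 0, "az": -0.188, "hand": -1}
    - {"x": 0.97, "y": -0.19, "z": 0, "ax": 0, "ay": 0, "az": -0.188, "hand": -1}
    - {"x": 0.97, "y": -0.19, "z": 0, "ax": 0, "ay": 0, "az": -0.188, "hand": -1}

```text
time_s: 19.05
position: [0.5418, 0.1377, 0.1116]
tcp_rot: [0.769, 0.639, -0.0, 0.0]
wrist_force: [1.0, -0.1, -0.8]
opening: 0.0499
```

```bash
python3 - <<'E'
from h import *
s=bot.sense();print(s['position'],s['opening'])
p,d=cams.read_camera('wrist'); cv2.imwrite('pics/w2.png',p)
p,d=cams.read_camera('scene'); cv2.imwrite('pics/s2.png',cv2.resize(p[180:360,200:400],None,fx=3,fy=3))
E
```

```text
[0.54179396 0.1376734  0.11157925] 0.049935699525975694
```

View pics/w2.png

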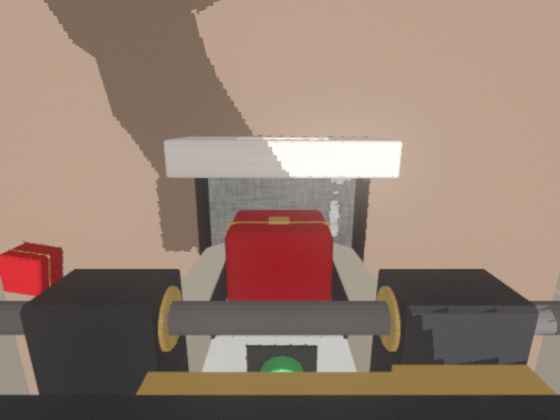

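View pics/s2.png

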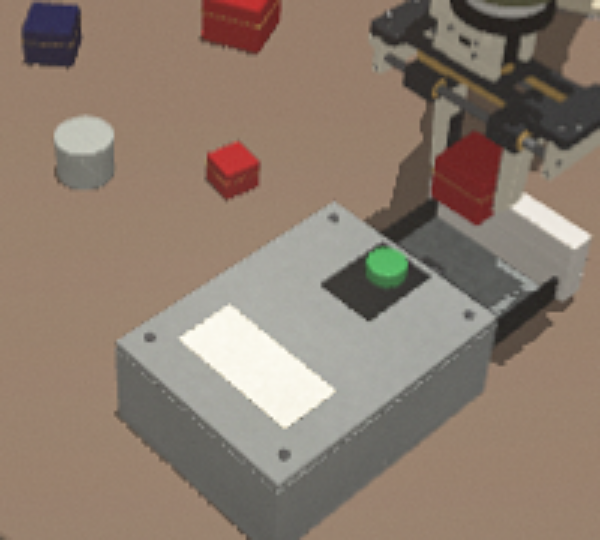

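The case hangs upright over the tray with the walls clear on both sides. Lowering it.

Emit:
apply_moves:
  plan:
    - {"x": 0, "y": 0.01, "z": 0.15, "ax": 0, "ay": 0, "az": 0, "hand": -1}
    - {"x": 0, "y": 0.01, "z": 0.3, "ax": 0, "ay": 0, "az": 0, "hand": -1}
    - {"x": 0, "y": 0.01, "z": 0.45, "ax": 0, "ay": 0, "az": 0, "hand": -1}
    - {"x": 0, "y": 0.01, "z": 0.6, "ax": 0, "ay": 0, "az": 0, "hand": -1}
    - {"x": 0, "y": 0.01, "z": 0.7, "ax": 0, "ay": 0, "az": 0, "hand": -1}
    - {"x": 0, "y": 0.01, "z": 0.76, "ax": 0, "ay": 0, "az": 0, "hand": -1}
    - {"x": 0, "y": 0.01, "z": 0.79, "ax": 0, "ay": 0, "az": 0, "hand": -1}
    - {"x": 0, "y": 0.01, "z": 0.81, "ax": 0, "ay": 0, "az": 0, "hand": -1}
    - {"x": 0, "y": 0.01, "z": 0.82, "ax": 0, "ay": 0, "az": 0, "hand": -1}
    - {"x": 0, "y": 0.01, "z": 0.83, "ax": 0, "ay": 0, "az": 0, "hand": -1}

```text
time_s: 20.4
position: [0.5431, 0.138, 0.0289]
tcp_rot: [0.769, 0.639, 0.0, 0.0]
wrist_force: [-0.1, -0.1, -1.0]
opening: 0.0499
```

Emit:
apply_moves:
  plan:
    - {"x": 0, "y": 0, "z": 0.01, "ax": 0, "ay": 0, "az": 0, "hand": -1}
    - {"x": 0, "y": 0, "z": 0.01, "ax": 0, "ay": 0, "az": 0, "hand": 0.3}
    - {"x": 0, "y": 0, "z": 0.01, "ax": 0, "ay": 0, "az": 0, "hand": 0.3}
    - {"x": 0, "y": 0, "z": 0.01, "ax": 0, "ay": 0, "az": 0, "hand": 0.3}
    - {"x": 0, "y": 0, "z": 0.01, "ax": 0, "ay": 0, "az": 0, "hand": 0.3}
    - {"x": 0, "y": 0, "z": -0.1, "ax": 0, "ay": 0, "az": 0, "hand": 0.3}
    - {"x": 0, "y": 0, "z": -0.3, "ax": 0, "ay": 0, "az": 0, "hand": 0.3}
    - {"x": 0, "y": 0, "z": -0.5, "ax": 0, "ay": 0, "az": 0, "hand": 0.3}
    - {"x": 0, "y": 0, "z": -0.75, "ax": 0, "ay": 0, "az": 0, "hand": 0.3}
    - {"x": 0, "y": 0, "z": -1, "ax": 0, "ay": 0, "az": 0, "hand": 0.3}

```text
time_s: 21.65
position: [0.5429, 0.1379, 0.1301]
tcp_rot: [0.769, 0.639, 0.0, 0.0]
wrist_force: [-0.2, -0.2, -0.0]
opening: 0.0603
```

```bash
python3 - <<'E'
from h import *
s=bot.sense();print(s['position'],s['opening'])
p,d=cams.read_camera('wrist'); cv2.imwrite('pics/w3.png',p)
p,d=cams.read_camera('scene'); cv2.imwrite('pics/s3.png',cv2.resize(p[180:360,200:400],None,fx=3,fy=3))
E
```

```text
[0.54288109 0.13790304 0.13013552] 0.060270955191738335
```

View pics/w3.png

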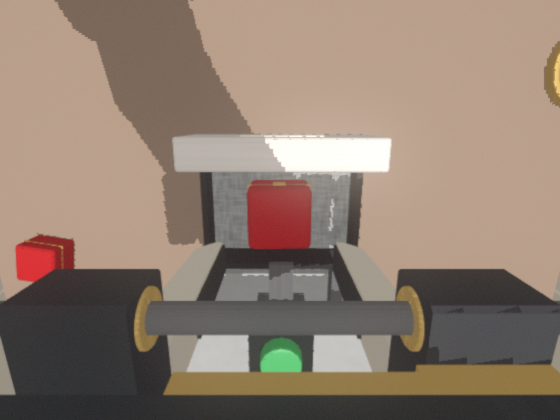

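View pics/s3.png

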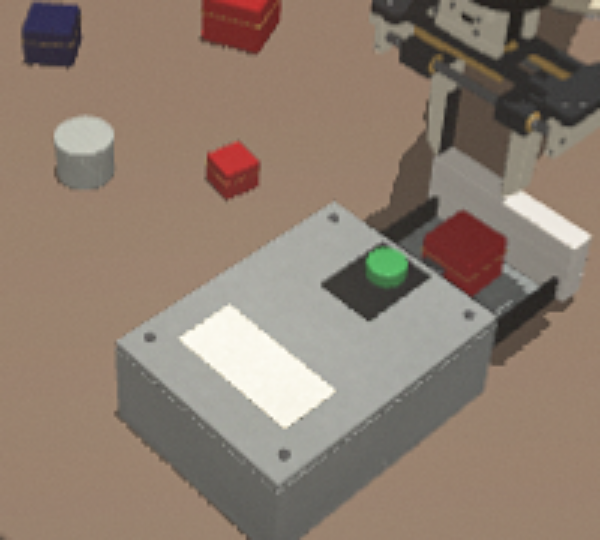

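The case stands upright and centred in the tray (wrist view 280,215). Now I move in front of the panel.

Emit:
apply_moves:
  plan:
    - {"x": 0, "y": -0.2, "z": 0, "ax": 0, "ay": 0, "az": 0, "hand": -1}
    - {"x": 0, "y": -0.4, "z": 0, "ax": 0, "ay": 0, "az": 0, "hand": -1}
    - {"x": 0, "y": -0.7, "z": 0, "ax": 0, "ay": 0, "az": 0, "hand": -1}
    - {"x": 0, "y": -0.95, "z": 0, "ax": 0, "ay": 0, "az": 0, "hand": -1}
    - {"x": 0, "y": -0.95, "z": 0, "ax": 0, "ay": 0, "az": 0, "hand": -1}
    - {"x": 0, "y": -0.95, "z": 0.2, "ax": 0, "ay": 0, "az": 0, "hand": -1}
    - {"x": 0, "y": -0.95, "z": 0.4, "ax": 0, "ay": 0, "az": 0, "hand": -1}
    - {"x": 0, "y": -0.95, "z": 0.6, "ax": 0, "ay": 0, "az": 0, "hand": -1}
    - {"x": 0, "y": -0.95, "z": 0.8, "ax": 0, "ay": 0, "az": 0, "hand": -1}
    - {"x": 0, "y": -0.95, "z": 0.88, "ax": 0, "ay": 0, "az": 0, "hand": -1}

```text
time_s: 23.0
position: [0.4502, 0.1551, 0.0395]
tcp_rot: [0.769, 0.639, -0.0, 0.0]
wrist_force: [-0.3, 0.3, 0.6]
opening: 0.0004
```

```bash
python3 - <<'E'
from h import *
s=bot.sense();print(s['position'],s['opening'],s['wrist_force'])
p,d=cams.read_camera('wrist'); cv2.imwrite('pics/w4.png',p)
p,d=cams.read_camera('scene'); cv2.imwrite('pics/s4.png',cv2.resize(p[180:360,200:400],None,fx=3,fy=3))
E
```

```text
[0.45024305 0.15505412 0.03954947] 0.00039762319494187584 [-0.28368804  0.25555149  0.58410412]
```

View pics/w4.png

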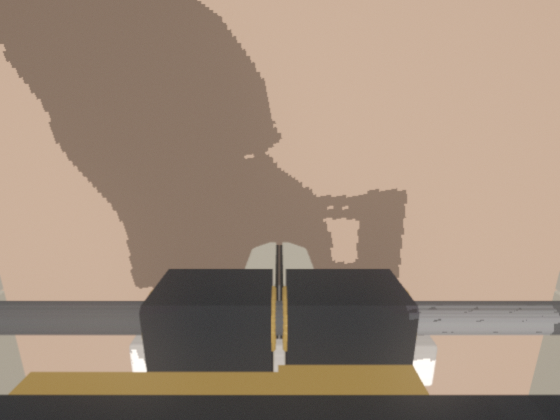

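View pics/s4.png

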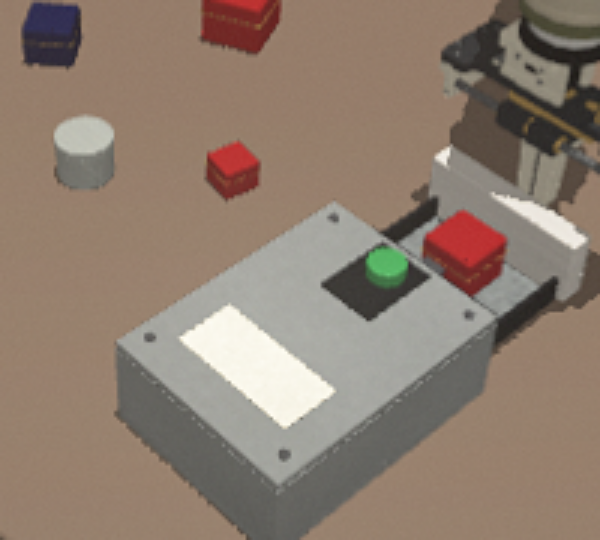

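Emit:
apply_moves:
  plan:
    - {"x": 0, "y": 0.07, "z": 0, "ax": 0, "ay": 0, "az": 0, "hand": -1}
    - {"x": 0, "y": 0.12, "z": 0, "ax": 0, "ay": 0, "az": 0, "hand": -1}
    - {"x": 0, "y": 0.16, "z": 0, "ax": 0, "ay": 0, "az": 0, "hand": -1}
    - {"x": 0, "y": 0.2, "z": 0, "ax": 0, "ay": 0, "az": 0, "hand": -1}
    - {"x": 0, "y": 0.24, "z": 0, "ax": 0, "ay": 0, "az": 0, "hand": -1}
    - {"x": 0, "y": 0.28, "z": 0, "ax": 0, "ay": 0, "az": 0, "hand": -1}
    - {"x": 0, "y": 0.32, "z": 0, "ax": 0, "ay": 0, "az": 0, "hand": -1}
    - {"x": 0, "y": 0.36, "z": 0, "ax": 0, "ay": 0, "az": 0, "hand": -1}
    - {"x": 0, "y": 0.41, "z": 0, "ax": 0, "ay": 0, "az": 0, "hand": -1}
    - {"x": 0, "y": 0.46, "z": 0, "ax": 0, "ay": 0, "az": 0, "hand": -1}

```text
time_s: 24.35
position: [0.4949, 0.1468, 0.0406]
tcp_rot: [0.769, 0.639, -0.0, -0.0]
wrist_force: [-3.2, -0.5, 2.4]
opening: 0.0007
```

```bash
python3 - <<'E'
from h import *
s=bot.sense();print(s['position'],s['wrist_force'])
p,d=cams.read_camera('scene'); cv2.imwrite('pics/s5.png',cv2.resize(p[180:360,200:400],None,fx=3,fy=3))
E
```

```text
[0.49492659 0.1467726  0.04060697] [-3.15819733 -0.50398211  2.4343444 ]
```

View pics/s5.png

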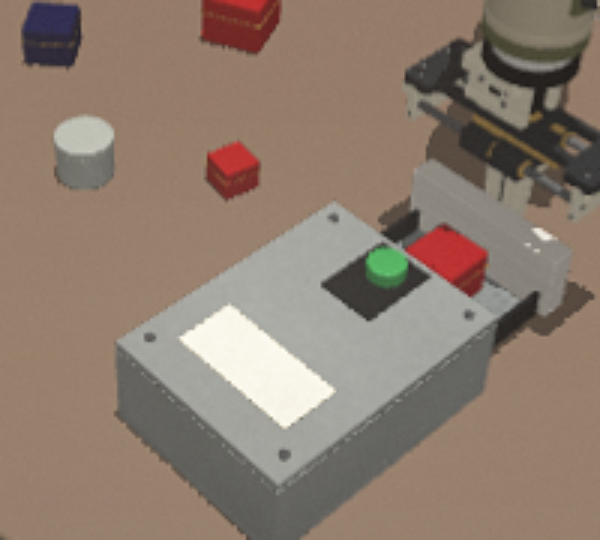

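The panel has moved in partway with the case still upright. Continuing the push.

Emit:
apply_moves:
  plan:
    - {"x": 0, "y": 0.06, "z": 0, "ax": 0, "ay": 0, "az": 0, "hand": -1}
    - {"x": 0, "y": 0.13, "z": 0, "ax": 0, "ay": 0, "az": 0, "hand": -1}
    - {"x": 0, "y": 0.2, "z": 0, "ax": 0, "ay": 0, "az": 0, "hand": -1}
    - {"x": 0, "y": 0.28, "z": 0, "ax": 0, "ay": 0, "az": 0, "hand": -1}
    - {"x": 0, "y": 0.36, "z": 0, "ax": 0, "ay": 0, "az": 0, "hand": -1}
    - {"x": 0, "y": 0.44, "z": 0, "ax": 0, "ay": 0, "az": 0, "hand": -1}
    - {"x": 0, "y": 0.51, "z": 0, "ax": 0, "ay": 0, "az": 0, "hand": -1}
    - {"x": 0, "y": 0.57, "z": 0, "ax": 0, "ay": 0, "az": 0, "hand": -1}
    - {"x": 0, "y": 0.62, "z": 0, "ax": 0, "ay": 0, "az": 0, "hand": -1}
    - {"x": 0, "y": 0.65, "z": 0, "ax": 0, "ay": 0, "az": 0, "hand": -1}

```text
time_s: 25.65
position: [0.5589, 0.1346, 0.0406]
tcp_rot: [0.769, 0.639, -0.0, -0.0]
wrist_force: [-6.1, -0.6, 2.2]
opening: 0.0005
```

```bash
cat > st.py <<'E'
from h import *
import sys
s=bot.sense();u=np.array([.983,-.184,0])
p,d=cams.read_camera('scene'); cv2.imwrite(f'pics/{sys.argv[1]}.png',cv2.resize(p[180:320,230:400],None,fx=4,fy=4))
s2=bot.sense()
print('s',(s['position']@u).round(4),(s2['position']@u).round(4),'F',-(s['wrist_force']@u).round(2),-(s2['wrist_force']@u).round(2),'z',s['position'][2].round(4),s2['time_s'])
E
python3 st.py s6
```

```text
s 0.5246 0.525 F 5.88 3.61 z 0.0406 25.7
```

View pics/s6.png

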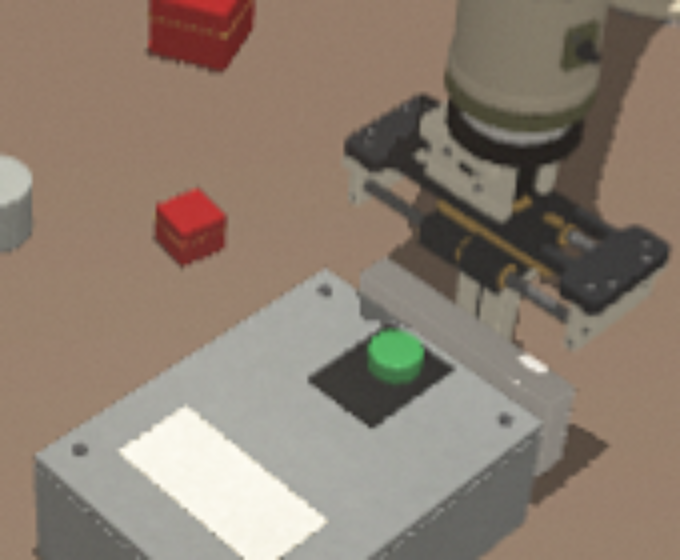

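The tray is nearly shut and the green cap is still up. I'll advance in small force-watched steps.

Emit:
apply_moves:
  plan:
    - {"x": 0, "y": 0.01, "z": 0, "ax": 0, "ay": 0, "az": 0, "hand": -1}
    - {"x": 0, "y": 0.02, "z": 0, "ax": 0, "ay": 0, "az": 0, "hand": -1}
    - {"x": 0, "y": 0.03, "z": 0, "ax": 0, "ay": 0, "az": 0, "hand": -1}
    - {"x": 0, "y": 0.04, "z": 0, "ax": 0, "ay": 0, "az": 0, "hand": -1}
    - {"x": 0, "y": 0.05, "z": 0, "ax": 0, "ay": 0, "az": 0, "hand": -1}
    - {"x": 0, "y": 0.06, "z": 0, "ax": 0, "ay": 0, "az": 0, "hand": -1}
    - {"x": 0, "y": 0.06, "z": 0, "ax": 0, "ay": 0, "az": 0, "hand": -1}
    - {"x": 0, "y": 0.06, "z": 0, "ax": 0, "ay": 0, "az": 0, "hand": -1}
    - {"x": 0, "y": 0.06, "z": 0, "ax": 0, "ay": 0, "az": 0, "hand": -1}
    - {"x": 0, "y": 0.06, "z": 0, "ax": 0, "ay": 0, "az": 0, "hand": -1}

```text
time_s: 26.95
position: [0.5643, 0.1336, 0.0406]
tcp_rot: [0.769, 0.639, -0.0, -0.0]
wrist_force: [-5.0, -1.1, 2.8]
opening: 0.0005
```

```bash
python3 st.py s7
```

```text
s 0.5301 0.5301 F 4.69 4.48 z 0.0406 27.0
```

Emit:
apply_moves:
  plan:
    - {"x": 0, "y": 0.01, "z": 0, "ax": 0, "ay": 0, "az": 0, "hand": -1}
    - {"x": 0, "y": 0.02, "z": 0, "ax": 0, "ay": 0, "az": 0, "hand": -1}
    - {"x": 0, "y": 0.03, "z": 0, "ax": 0, "ay": 0, "az": 0, "hand": -1}
    - {"x": 0, "y": 0.03, "z": 0, "ax": 0, "ay": 0, "az": 0, "hand": -1}
    - {"x": 0, "y": 0.03, "z": 0, "ax": 0, "ay": 0, "az": 0, "hand": -1}
    - {"x": 0, "y": 0.03, "z": 0, "ax": 0, "ay": 0, "az": 0, "hand": -1}
    - {"x": 0, "y": 0.03, "z": 0, "ax": 0, "ay": 0, "az": 0, "hand": -1}
    - {"x": 0, "y": 0.03, "z": 0, "ax": 0, "ay": 0, "az": 0, "hand": -1}
    - {"x": 0, "y": 0.03, "z": 0, "ax": 0, "ay": 0, "az": 0, "hand": -1}
    - {"x": 0, "y": 0.03, "z": 0, "ax": 0, "ay": 0, "az": 0, "hand": -1}

```text
time_s: 28.25
position: [0.5672, 0.1331, 0.0406]
tcp_rot: [0.769, 0.639, -0.0, -0.0]
wrist_force: [-4.3, -2.0, 1.5]
opening: 0.0006
```

Emit:
apply_moves:
  plan:
    - {"x": 0, "y": 0.01, "z": 0, "ax": 0, "ay": 0, "az": 0, "hand": -1}
    - {"x": 0, "y": 0.02, "z": 0, "ax": 0, "ay": 0, "az": 0, "hand": -1}
    - {"x": 0, "y": 0.02, "z": 0, "ax": 0, "ay": 0, "az": 0, "hand": -1}
    - {"x": 0, "y": 0.02, "z": 0, "ax": 0, "ay": 0, "az": 0, "hand": -1}
    - {"x": 0, "y": 0.02, "z": 0, "ax": 0, "ay": 0, "az": 0, "hand": -1}
    - {"x": 0, "y": 0.02, "z": 0, "ax": 0, "ay": 0, "az": 0, "hand": -1}
    - {"x": 0, "y": 0.02, "z": 0, "ax": 0, "ay": 0, "az": 0, "hand": -1}
    - {"x": 0, "y": 0.02, "z": 0, "ax": 0, "ay": 0, "az": 0, "hand": -1}
    - {"x": 0, "y": 0.02, "z": 0, "ax": 0, "ay": 0, "az": 0, "hand": -1}
    - {"x": 0, "y": 0.02, "z": 0, "ax": 0, "ay": 0, "az": 0, "hand": -1}

```text
time_s: 29.5
position: [0.5692, 0.1327, 0.0406]
tcp_rot: [0.769, 0.639, -0.0, -0.0]
wrist_force: [-5.7, -1.1, 1.8]
opening: 0.0004
```

```bash
python3 st.py s8
```

```text
s 0.5351 0.5351 F 5.42 5.35 z 0.0406 29.55
```

View pics/s8.png

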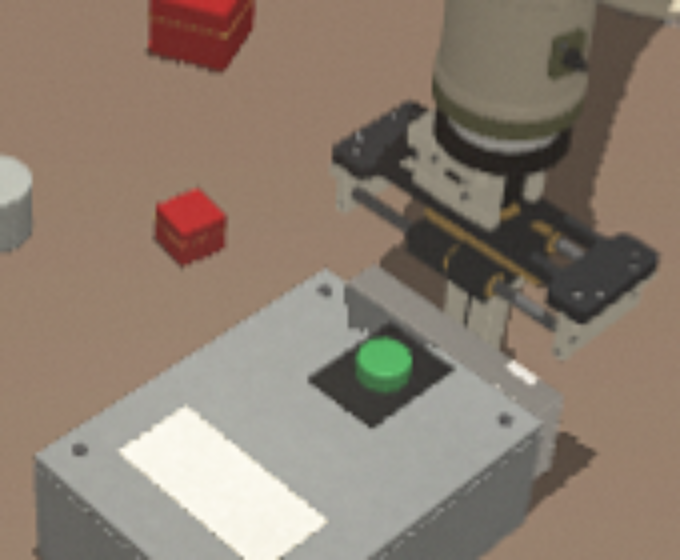

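The cap has shifted back a little, to (385,362). I continue in 2 mm steps.

Emit:
apply_moves:
  plan:
    - {"x": 0, "y": 0.01, "z": 0, "ax": 0, "ay": 0, "az": 0, "hand": -1}
    - {"x": 0, "y": 0.02, "z": 0, "ax": 0, "ay": 0, "az": 0, "hand": -1}
    - {"x": 0, "y": 0.02, "z": 0, "ax": 0, "ay": 0, "az": 0, "hand": -1}
    - {"x": 0, "y": 0.02, "z": 0, "ax": 0, "ay": 0, "az": 0, "hand": -1}
    - {"x": 0, "y": 0.02, "z": 0, "ax": 0, "ay": 0, "az": 0, "hand": -1}
    - {"x": 0, "y": 0.02, "z": 0, "ax": 0, "ay": 0, "az": 0, "hand": -1}
    - {"x": 0, "y": 0.02, "z": 0, "ax": 0, "ay": 0, "az": 0, "hand": -1}
    - {"x": 0, "y": 0.02, "z": 0, "ax": 0, "ay": 0, "az": 0, "hand": -1}
    - {"x": 0, "y": 0.02, "z": 0, "ax": 0, "ay": 0, "az": 0, "hand": -1}
    - {"x": 0, "y": 0.02, "z": 0, "ax": 0, "ay": 0, "az": 0, "hand": -1}

```text
time_s: 30.8
position: [0.5711, 0.1323, 0.0406]
tcp_rot: [0.769, 0.639, -0.0, -0.0]
wrist_force: [-5.6, -1.9, 2.6]
opening: 0.0006
```

Emit:
apply_moves:
  plan:
    - {"x": 0, "y": 0.01, "z": 0, "ax": 0, "ay": 0, "az": 0, "hand": -1}
    - {"x": 0, "y": 0.02, "z": 0, "ax": 0, "ay": 0, "az": 0, "hand": -1}
    - {"x": 0, "y": 0.02, "z": 0, "ax": 0, "ay": 0, "az": 0, "hand": -1}
    - {"x": 0, "y": 0.02, "z": 0, "ax": 0, "ay": 0, "az": 0, "hand": -1}
    - {"x": 0, "y": 0.02, "z": 0, "ax": 0, "ay": 0, "az": 0, "hand": -1}
    - {"x": 0, "y": 0.02, "z": 0, "ax": 0, "ay": 0, "az": 0, "hand": -1}
    - {"x": 0, "y": 0.02, "z": 0, "ax": 0, "ay": 0, "az": 0, "hand": -1}
    - {"x": 0, "y": 0.02, "z": 0, "ax": 0, "ay": 0, "az": 0, "hand": -1}
    - {"x": 0, "y": 0.02, "z": 0, "ax": 0, "ay": 0, "az": 0, "hand": -1}
    - {"x": 0, "y": 0.02, "z": 0, "ax": 0, "ay": 0, "az": 0, "hand": -1}

```text
time_s: 32.05
position: [0.5731, 0.132, 0.0406]
tcp_rot: [0.769, 0.639, -0.0, -0.0]
wrist_force: [-4.5, -1.5, 3.1]
opening: 0.0004
```

```bash
python3 st.py s9
```

```text
s 0.539 0.5391 F 4.18 5.16 z 0.0406 32.1
```

View pics/s9.png

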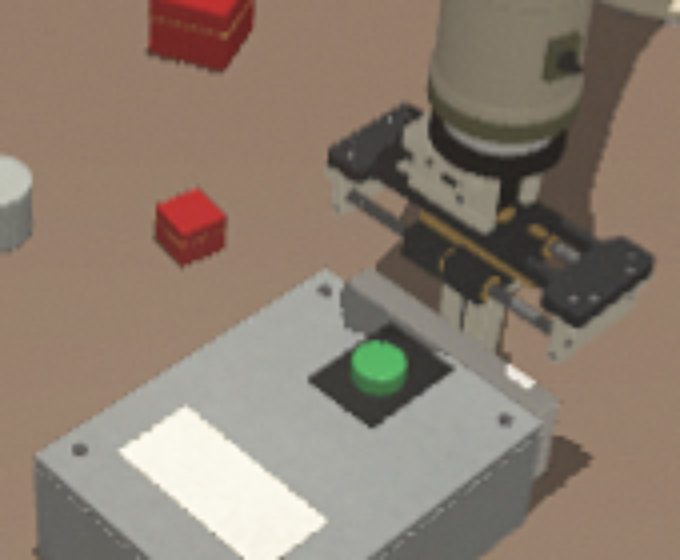

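Emit:
apply_moves:
  plan:
    - {"x": 0, "y": 0.01, "z": 0, "ax": 0, "ay": 0, "az": 0, "hand": -1}
    - {"x": 0, "y": 0.02, "z": 0, "ax": 0, "ay": 0, "az": 0, "hand": -1}
    - {"x": 0, "y": 0.02, "z": 0, "ax": 0, "ay": 0, "az": 0, "hand": -1}
    - {"x": 0, "y": 0.02, "z": 0, "ax": 0, "ay": 0, "az": 0, "hand": -1}
    - {"x": 0, "y": 0.02, "z": 0, "ax": 0, "ay": 0, "az": 0, "hand": -1}
    - {"x": 0, "y": 0.02, "z": 0, "ax": 0, "ay": 0, "az": 0, "hand": -1}
    - {"x": 0, "y": 0.02, "z": 0, "ax": 0, "ay": 0, "az": 0, "hand": -1}
    - {"x": 0, "y": 0.02, "z": 0, "ax": 0, "ay": 0, "az": 0, "hand": -1}
    - {"x": 0, "y": 0.02, "z": 0, "ax": 0, "ay": 0, "az": 0, "hand": -1}
    - {"x": 0, "y": 0.02, "z": 0, "ax": 0, "ay": 0, "az": 0, "hand": -1}

```text
time_s: 33.35
position: [0.575, 0.1316, 0.0406]
tcp_rot: [0.769, 0.639, -0.0, -0.0]
wrist_force: [-6.0, -1.3, 3.5]
opening: 0.0002
```

Emit:
apply_moves:
  plan:
    - {"x": 0, "y": 0.01, "z": 0, "ax": 0, "ay": 0, "az": 0, "hand": -1}
    - {"x": 0, "y": 0.02, "z": 0, "ax": 0, "ay": 0, "az": 0, "hand": -1}
    - {"x": 0, "y": 0.02, "z": 0, "ax": 0, "ay": 0, "az": 0, "hand": -1}
    - {"x": 0, "y": 0.02, "z": 0, "ax": 0, "ay": 0, "az": 0, "hand": -1}
    - {"x": 0, "y": 0.02, "z": 0, "ax": 0, "ay": 0, "az": 0, "hand": -1}
    - {"x": 0, "y": 0.02, "z": 0, "ax": 0, "ay": 0, "az": 0, "hand": -1}
    - {"x": 0, "y": 0.02, "z": 0, "ax": 0, "ay": 0, "az": 0, "hand": -1}
    - {"x": 0, "y": 0.02, "z": 0, "ax": 0, "ay": 0, "az": 0, "hand": -1}
    - {"x": 0, "y": 0.02, "z": 0, "ax": 0, "ay": 0, "az": 0, "hand": -1}
    - {"x": 0, "y": 0.02, "z": 0, "ax": 0, "ay": 0, "az": 0, "hand": -1}

```text
time_s: 34.6
position: [0.5762, 0.1313, 0.0406]
tcp_rot: [0.769, 0.639, -0.001, -0.0]
wrist_force: [-8.3, -1.3, 5.0]
opening: 0.0008
```

```bash
python3 st.py s10
```

```text
s 0.5423 0.5422 F 7.96 6.64 z 0.0406 34.65
```

View pics/s10.png

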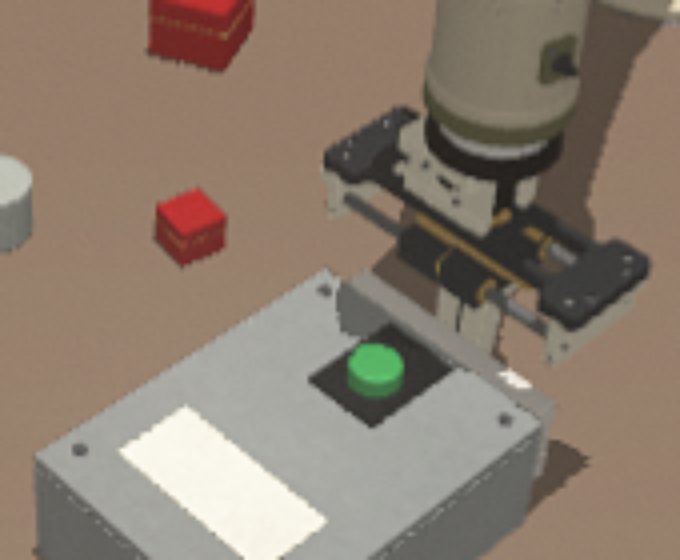

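The force is rising as I near the peak.

Emit:
apply_moves:
  plan:
    - {"x": 0, "y": 0.01, "z": 0, "ax": 0, "ay": 0, "az": 0, "hand": -1}
    - {"x": 0, "y": 0.02, "z": 0, "ax": 0, "ay": 0, "az": 0, "hand": -1}
    - {"x": 0, "y": 0.02, "z": 0, "ax": 0, "ay": 0, "az": 0, "hand": -1}
    - {"x": 0, "y": 0.02, "z": 0, "ax": 0, "ay": 0, "az": 0, "hand": -1}
    - {"x": 0, "y": 0.02, "z": 0, "ax": 0, "ay": 0, "az": 0, "hand": -1}
    - {"x": 0, "y": 0.02, "z": 0, "ax": 0, "ay": 0, "az": 0, "hand": -1}
    - {"x": 0, "y": 0.02, "z": 0, "ax": 0, "ay": 0, "az": 0, "hand": -1}
    - {"x": 0, "y": 0.02, "z": 0, "ax": 0, "ay": 0, "az": 0, "hand": -1}
    - {"x": 0, "y": 0.02, "z": 0, "ax": 0, "ay": 0, "az": 0, "hand": -1}
    - {"x": 0, "y": 0.02, "z": 0, "ax": 0, "ay": 0, "az": 0, "hand": -1}

```text
time_s: 35.9
position: [0.5778, 0.131, 0.0406]
tcp_rot: [0.769, 0.639, -0.001, -0.001]
wrist_force: [-8.6, -0.1, 5.7]
opening: 0.0003
```

Emit:
apply_moves:
  plan:
    - {"x": 0, "y": 0.01, "z": 0, "ax": 0, "ay": 0, "az": 0, "hand": -1}
    - {"x": 0, "y": 0.02, "z": 0, "ax": 0, "ay": 0, "az": 0, "hand": -1}
    - {"x": 0, "y": 0.02, "z": 0, "ax": 0, "ay": 0, "az": 0, "hand": -1}
    - {"x": 0, "y": 0.02, "z": 0, "ax": 0, "ay": 0, "az": 0, "hand": -1}
    - {"x": 0, "y": 0.02, "z": 0, "ax": 0, "ay": 0, "az": 0, "hand": -1}
    - {"x": 0, "y": 0.02, "z": 0, "ax": 0, "ay": 0, "az": 0, "hand": -1}
    - {"x": 0, "y": 0.02, "z": 0, "ax": 0, "ay": 0, "az": 0, "hand": -1}
    - {"x": 0, "y": 0.02, "z": 0, "ax": 0, "ay": 0, "az": 0, "hand": -1}
    - {"x": 0, "y": 0.02, "z": 0, "ax": 0, "ay": 0, "az": 0, "hand": -1}
    - {"x": 0, "y": 0.02, "z": 0, "ax": 0, "ay": 0, "az": 0, "hand": -1}

```text
time_s: 37.15
position: [0.5794, 0.1307, 0.0406]
tcp_rot: [0.769, 0.639, -0.001, -0.001]
wrist_force: [-9.4, -1.9, 6.4]
opening: 0.0003
```

```bash
python3 st.py s11
```

```text
s 0.5455 0.5455 F 8.88 9.42 z 0.0406 37.2
```

View pics/s11.png

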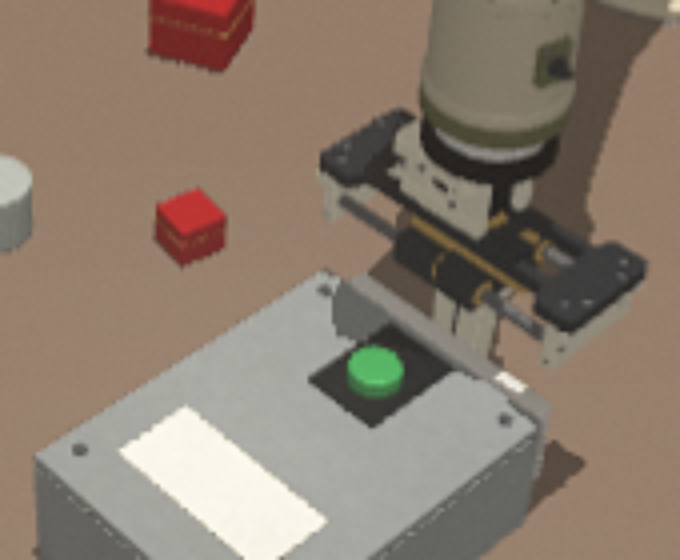

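The cap is starting to dip, with a push of 9 N. Continuing.

Emit:
apply_moves:
  plan:
    - {"x": 0, "y": 0.01, "z": 0, "ax": 0, "ay": 0, "az": 0, "hand": -1}
    - {"x": 0, "y": 0.02, "z": 0, "ax": 0, "ay": 0, "az": 0, "hand": -1}
    - {"x": 0, "y": 0.02, "z": 0, "ax": 0, "ay": 0, "az": 0, "hand": -1}
    - {"x": 0, "y": 0.02, "z": 0, "ax": 0, "ay": 0, "az": 0, "hand": -1}
    - {"x": 0, "y": 0.02, "z": 0, "ax": 0, "ay": 0, "az": 0, "hand": -1}
    - {"x": 0, "y": 0.02, "z": 0, "ax": 0, "ay": 0, "az": 0, "hand": -1}
    - {"x": 0, "y": 0.02, "z": 0, "ax": 0, "ay": 0, "az": 0, "hand": -1}
    - {"x": 0, "y": 0.02, "z": 0, "ax": 0, "ay": 0, "az": 0, "hand": -1}
    - {"x": 0, "y": 0.02, "z": 0, "ax": 0, "ay": 0, "az": 0, "hand": -1}
    - {"x": 0, "y": 0.02, "z": 0, "ax": 0, "ay": 0, "az": 0, "hand": -1}

```text
time_s: 38.45
position: [0.5811, 0.1304, 0.0406]
tcp_rot: [0.769, 0.639, -0.002, -0.001]
wrist_force: [-10.9, -0.5, 7.3]
opening: 0.0005
```

Emit:
apply_moves:
  plan:
    - {"x": 0, "y": 0.01, "z": 0, "ax": 0, "ay": 0, "az": 0, "hand": -1}
    - {"x": 0, "y": 0.02, "z": 0, "ax": 0, "ay": 0, "az": 0, "hand": -1}
    - {"x": 0, "y": 0.02, "z": 0, "ax": 0, "ay": 0, "az": 0, "hand": -1}
    - {"x": 0, "y": 0.02, "z": 0, "ax": 0, "ay": 0, "az": 0, "hand": -1}
    - {"x": 0, "y": 0.02, "z": 0, "ax": 0, "ay": 0, "az": 0, "hand": -1}
    - {"x": 0, "y": 0.02, "z": 0, "ax": 0, "ay": 0, "az": 0, "hand": -1}
    - {"x": 0, "y": 0.02, "z": 0, "ax": 0, "ay": 0, "az": 0, "hand": -1}
    - {"x": 0, "y": 0.02, "z": 0, "ax": 0, "ay": 0, "az": 0, "hand": -1}
    - {"x": 0, "y": 0.02, "z": 0, "ax": 0, "ay": 0, "az": 0, "hand": -1}
    - {"x": 0, "y": 0.02, "z": 0, "ax": 0, "ay": 0, "az": 0, "hand": -1}

```text
time_s: 39.7
position: [0.5829, 0.1301, 0.0406]
tcp_rot: [0.769, 0.639, -0.002, -0.001]
wrist_force: [-10.6, -0.5, 7.8]
opening: 0.0001
```

```bash
python3 st.py s12
```

```text
s 0.5491 0.5491 F 10.35 10.82 z 0.0406 39.75
```

View pics/s12.png

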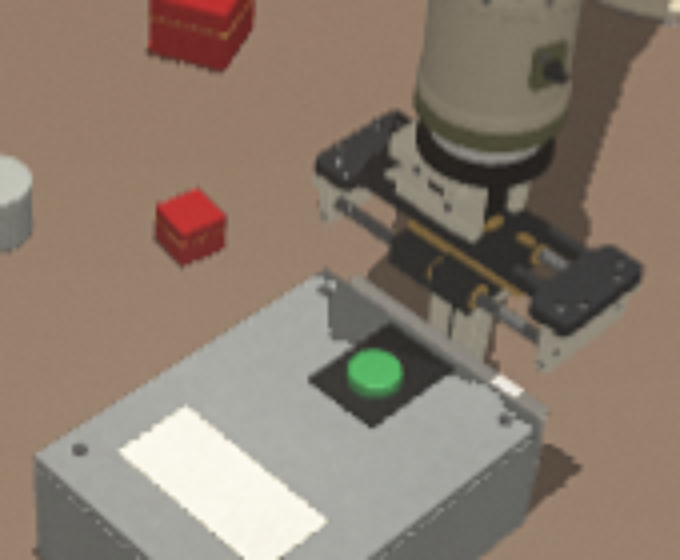

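Emit:
apply_moves:
  plan:
    - {"x": 0, "y": 0.01, "z": 0, "ax": 0, "ay": 0, "az": 0, "hand": -1}
    - {"x": 0, "y": 0.02, "z": 0, "ax": 0, "ay": 0, "az": 0, "hand": -1}
    - {"x": 0, "y": 0.02, "z": 0, "ax": 0, "ay": 0, "az": 0, "hand": -1}
    - {"x": 0, "y": 0.02, "z": 0, "ax": 0, "ay": 0, "az": 0, "hand": -1}
    - {"x": 0, "y": 0.02, "z": 0, "ax": 0, "ay": 0, "az": 0, "hand": -1}
    - {"x": 0, "y": 0.02, "z": 0, "ax": 0, "ay": 0, "az": 0, "hand": -1}
    - {"x": 0, "y": 0.02, "z": 0, "ax": 0, "ay": 0, "az": 0, "hand": -1}
    - {"x": 0, "y": 0.02, "z": 0, "ax": 0, "ay": 0, "az": 0, "hand": -1}
    - {"x": 0, "y": 0.02, "z": 0, "ax": 0, "ay": 0, "az": 0, "hand": -1}
    - {"x": 0, "y": 0.02, "z": 0, "ax": 0, "ay": 0, "az": 0, "hand": -1}

```text
time_s: 41.0
position: [0.5861, 0.1295, 0.0406]
tcp_rot: [0.769, 0.639, -0.001, -0.0]
wrist_force: [-8.1, -1.7, 4.6]
opening: 0.0003
```

Emit:
apply_moves:
  plan:
    - {"x": 0, "y": 0.01, "z": 0, "ax": 0, "ay": 0, "az": 0, "hand": -1}
    - {"x": 0, "y": 0.02, "z": 0, "ax": 0, "ay": 0, "az": 0, "hand": -1}
    - {"x": 0, "y": 0.02, "z": 0, "ax": 0, "ay": 0, "az": 0, "hand": -1}
    - {"x": 0, "y": 0.02, "z": 0, "ax": 0, "ay": 0, "az": 0, "hand": -1}
    - {"x": 0, "y": 0.02, "z": 0, "ax": 0, "ay": 0, "az": 0, "hand": -1}
    - {"x": 0, "y": 0.02, "z": 0, "ax": 0, "ay": 0, "az": 0, "hand": -1}
    - {"x": 0, "y": 0.02, "z": 0, "ax": 0, "ay": 0, "az": 0, "hand": -1}
    - {"x": 0, "y": 0.02, "z": 0, "ax": 0, "ay": 0, "az": 0, "hand": -1}
    - {"x": 0, "y": 0.02, "z": 0, "ax": 0, "ay": 0, "az": 0, "hand": -1}
    - {"x": 0, "y": 0.02, "z": 0, "ax": 0, "ay": 0, "az": 0, "hand": -1}

```text
time_s: 42.25
position: [0.5885, 0.129, 0.0406]
tcp_rot: [0.769, 0.639, -0.001, -0.0]
wrist_force: [-6.9, -1.4, 4.1]
opening: 0.0005
```

```bash
python3 st.py s13
```

```text
s 0.5547 0.5547 F 6.48 6.39 z 0.0406 42.3
```

View pics/s13.png

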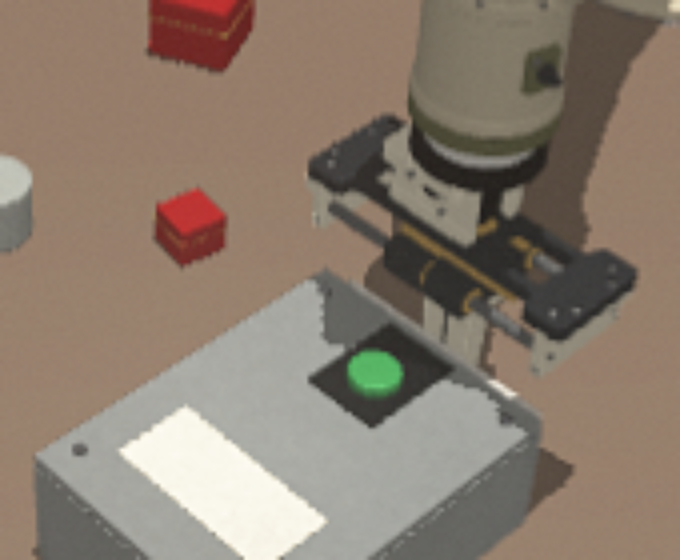

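The push is past its peak (force down to 6.4 N) and the cap is still dipped, so there has been no click yet. I continue.

Emit:
apply_moves:
  plan:
    - {"x": 0, "y": 0.01, "z": 0, "ax": 0, "ay": 0, "az": 0, "hand": -1}
    - {"x": 0, "y": 0.02, "z": 0, "ax": 0, "ay": 0, "az": 0, "hand": -1}
    - {"x": 0, "y": 0.02, "z": 0, "ax": 0, "ay": 0, "az": 0, "hand": -1}
    - {"x": 0, "y": 0.02, "z": 0, "ax": 0, "ay": 0, "az": 0, "hand": -1}
    - {"x": 0, "y": 0.02, "z": 0, "ax": 0, "ay": 0, "az": 0, "hand": -1}
    - {"x": 0, "y": 0.02, "z": 0, "ax": 0, "ay": 0, "az": 0, "hand": -1}
    - {"x": 0, "y": 0.02, "z": 0, "ax": 0, "ay": 0, "az": 0, "hand": -1}
    - {"x": 0, "y": 0.02, "z": 0, "ax": 0, "ay": 0, "az": 0, "hand": -1}
    - {"x": 0, "y": 0.02, "z": 0, "ax": 0, "ay": 0, "az": 0, "hand": -1}
    - {"x": 0, "y": 0.02, "z": 0, "ax": 0, "ay": 0, "az": 0, "hand": -1}

```text
time_s: 43.55
position: [0.5908, 0.1286, 0.0406]
tcp_rot: [0.769, 0.639, -0.0, -0.0]
wrist_force: [-5.0, -2.2, 1.7]
opening: 0.0004
```

```bash
python3 st.py s14
```

```text
s 0.5571 0.5571 F 4.54 6.09 z 0.0406 43.6
```

View pics/s14.png

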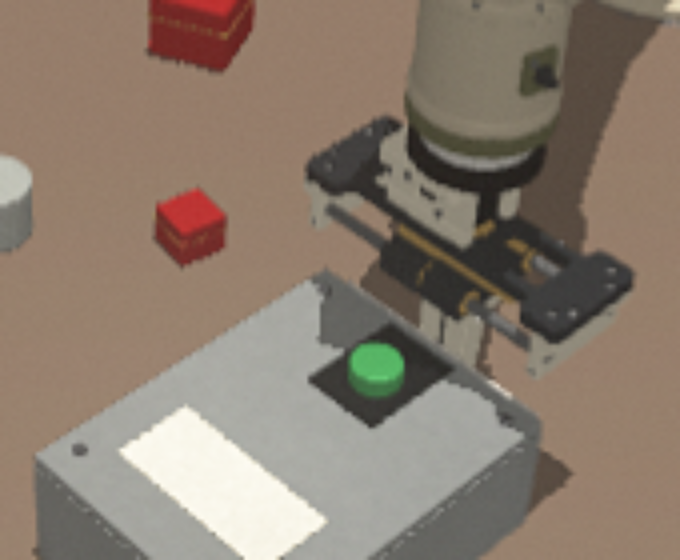

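The cap has sprung up again (376,368) with its side visible, and the force has dropped to about 5 N, so it clicked. I back off gently.

Emit:
apply_moves:
  plan:
    - {"x": 0, "y": -0.03, "z": 0, "ax": 0, "ay": 0, "az": 0, "hand": -1}
    - {"x": 0, "y": -0.06, "z": 0, "ax": 0, "ay": 0, "az": 0, "hand": -1}
    - {"x": 0, "y": -0.1, "z": 0, "ax": 0, "ay": 0, "az": 0, "hand": -1}
    - {"x": 0, "y": -0.14, "z": 0, "ax": 0, "ay": 0, "az": 0, "hand": -1}
    - {"x": 0, "y": -0.18, "z": 0, "ax": 0, "ay": 0, "az": 0, "hand": -1}
    - {"x": 0, "y": -0.23, "z": 0, "ax": 0, "ay": 0, "az": 0, "hand": -1}
    - {"x": 0, "y": -0.3, "z": 0, "ax": 0, "ay": 0, "az": 0, "hand": -1}
    - {"x": 0, "y": -0.4, "z": 0, "ax": 0, "ay": 0, "az": 0, "hand": -1}
    - {"x": 0, "y": -0.5, "z": 0, "ax": 0, "ay": 0, "az": 0, "hand": -1}
    - {"x": 0, "y": -0.6, "z": 0, "ax": 0, "ay": 0, "az": 0, "hand": -1}

```text
time_s: 44.85
position: [0.5314, 0.1401, 0.0407]
tcp_rot: [0.769, 0.639, 0.0, -0.0]
wrist_force: [1.4, -0.9, 0.4]
opening: 0.0004
```

Emit:
apply_moves:
  plan:
    - {"x": 0, "y": -0.1, "z": 0, "ax": 0, "ay": 0, "az": 0, "hand": -1}
    - {"x": 0, "y": -0.2, "z": 0, "ax": 0, "ay": 0, "az": 0, "hand": -1}
    - {"x": 0, "y": -0.3, "z": 0, "ax": 0, "ay": 0, "az": 0, "hand": -1}
    - {"x": 0, "y": -0.3, "z": -0.2, "ax": 0, "ay": 0, "az": 0, "hand": -1}
    - {"x": 0, "y": -0.3, "z": -0.4, "ax": 0, "ay": 0, "az": 0, "hand": -1}
    - {"x": 0, "y": -0.3, "z": -0.6, "ax": 0, "ay": 0, "az": 0, "hand": -1}
    - {"x": 0, "y": -0.3, "z": -0.8, "ax": 0, "ay": 0, "az": 0, "hand": -1}
    - {"x": 0, "y": -0.3, "z": -1, "ax": 0, "ay": 0, "az": 0, "hand": -1}
    - {"x": 0, "y": -0.3, "z": -1, "ax": 0, "ay": 0, "az": 0, "hand": -1}
    - {"x": 0, "y": -0.3, "z": -1, "ax": 0, "ay": 0, "az": 0, "hand": -1}

```text
time_s: 46.1
position: [0.5023, 0.1455, 0.1402]
tcp_rot: [0.769, 0.639, -0.0, -0.0]
wrist_force: [-0.1, 0.4, 0.5]
opening: 0.0004
```

```bash
python3 st.py s15; python3 - <<'E'
from h import *
p,d=cams.read_camera('top'); cv2.imwrite('pics/t15.png',p)
h,S,v=cv2.split(cv2.cvtColor(p,cv2.COLOR_BGR2HSV))
m=((h>40)&(h<85)&(S>110)&(v>60)).astype('uint8')
print(bot.sense()['wrist_force'])
E
```

```text
s 0.467 0.4669 F 0.16 0.23 z 0.1402 46.15
[-0.88290628 -0.32849857 -0.11633805]
```

View pics/s15.png

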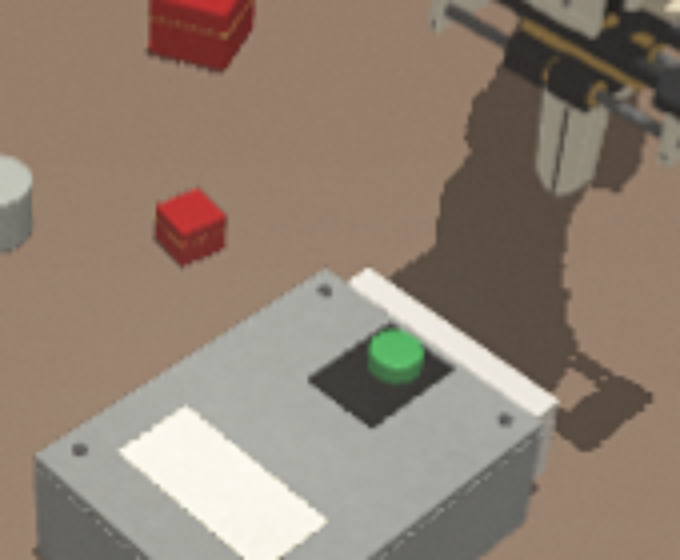

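View pics/t15.png

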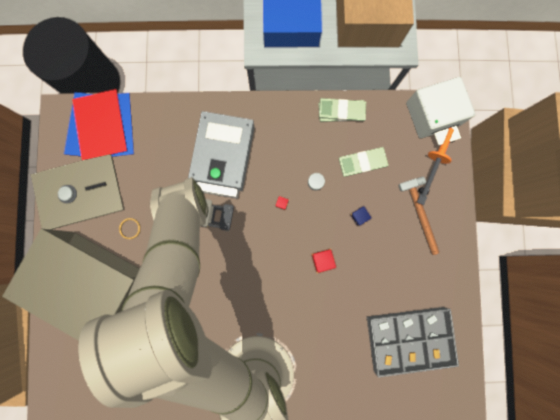

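The tray stays shut: the panel is where it began, the cap is up at its starting place (396,355), and the other things are untouched. One quick numeric comparison with the first images, then I hand in.

```bash
python3 - <<'E'
from h import *
a=cv2.imread('pics/scene0.png');b,_=cams.read_camera('scene')
d=cv2.absdiff(a,b).max(2); print('panel/cap region diff', d[240:300,300:370].mean(), (d[240:300,300:370]>40).sum(), 'others', (d[130:290,0:250]>40).sum())
def g(p):
    h,S,v=cv2.split(cv2.cvtColor(p,cv2.COLOR_BGR2HSV)); m=((h>40)&(h<85)&(S>110)&(v>60)); m[:240]=0;m[300:]=0;m[:,:300]=0;m[:,370:]=0
    ys,xs=np.where(m); return xs.mean(),ys.mean(),m.sum()
print(g(a),g(b)); print(bot.finish_job())
E
```

```text
panel/cap region diff 16.515714285714285 998 others 0
(np.float64(328.62), np.float64(267.19), np.int64(100)) (np.float64(328.6788990825688), np.float64(267.51376146788994), np.int64(109))
the job is handed in; nothing more can be done
None
```

The job is handed in at about 46 s: the tray popped out, the middle-sized red case went in, and the tray is pushed home and latched. `finish_job` gave no verdict.

- **Release and case:** I pressed the release and the tray popped out. I stood the middle-sized red case (50 mm at the jaws) upright in the middle of the tray and let go. Pictures confirmed both.
- **Push home:** I pushed in 2 mm steps. The forward push I read after each step peaked at about 11 N (about 13 N with the upward part), below the 25 N limit. Past the peak it fell to about 5 N, and the dipped green cap sprang up again, so I took that as the click and backed off.
- **Last checks:** The panel stayed shut after I withdrew. The cap was up and within 0.4 pixel of where it began. The left part of the scene picture, with the navy case, tin, banknotes and hammer, was unchanged; I checked the bangle only by eye in the top view.
- **What did not match or could not be seen:** The picture area around the panel and cap differed from the first picture in about 1000 pixels. I put this down to the arm and its shadow, but did not check it separately. The case cannot be seen inside the shut tray, so its final pose rests on its upright look during the push and on the slow pushing.

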